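# Charge the tumbling box

### The job

Charge the tumbling box for a run: open its lid all the way back to the stop, put every rough stone on the left of the bench into it, and use the scoop to scoop the ceramic pieces out of the tray and tip them in (a stray one may be picked up with the fingers). Then stand the scoop upright back in the tray and shut the lid. The tin, the arbor and the spanner stay where they are.

Things in the scene. Friction and masses are not known exactly. Their poses are not given: they have to be found in the camera images.
- charge_box: grey sheet-metal tumbling box, fixed to the bench, open on top under its lid; outside 152 (x) x 182 (y) x 85 mm high, walls and floor 6 mm thick. Origin: centre of its underside; x points from the front (knob side) to the hinge, y left, z up.
- lid (a joint): hinge of the box's lid, rad: 0 shut, grows as it opens upward and away from the robot, stop at 1.75. The lid (0.2 kg, 152 x 182 x 6 mm) is loose-hinged: let go below about 1.5 it falls shut, past that it falls back against the stop and rests there.
- lid_hinge (a point): middle of the lid's hinge line, at the top of the box's far (+x) wall; the line runs along the box's y.
- lid_handle (a point): middle of the round black knob on the lid, 35 mm out from the lid's outer face; on the shut lid it lies 122 mm in front of the hinge line and 41 mm above it. The knob's head is 28 mm across, on a thinner neck, turning with the lid; its axes are the lid's (z out of the lid's outer face).
- tray: dark steel tray, fixed, 216 (x) x 118 (y) mm, walls 3 mm thick, 36 mm high, floor 3 mm thick; x points away from the robot. The near (-x) end is a ramp instead of a wall: it rises from floor level 72 mm in front of the origin to 36 mm high at 108 mm. The flat floor is 112 mm wide and reaches 105 mm behind the origin. Origin: centre of the underside, z up.
- scoop: aluminium hand scoop, 0.2 kg: flat pan 96 (x) x 98 (y) mm, floor 2 mm thick, mouth open at -x (towards the robot), side walls 35 mm, back wall 44 mm high. A black grip bar lies along x over the pan: 18 mm wide, 22 mm high, x -16 to +50 mm, middle 90 mm up, on a 20 mm strap at the back. Origin: centre of the underside. Starts flat in the tray's far end, mouth lip 48 mm before its origin.
- scoop_grip (a point): point in the scoop's grip bar, 5 mm behind (+x) and 90 mm above the scoop's origin, near its centre of mass: pinch it across the bar from above.
- piece_0: white glazed ceramic tumbling piece, slippery, 22 mm thick and 28 mm long with round ends, 22 g; lies in the flat part of the tray, in front of the scoop, at the start. Origin: its middle. May be absent.
- piece_1: white glazed ceramic tumbling piece, slippery, 22 mm thick and 28 mm long with round ends, 22 g; lies in the flat part of the tray, in front of the scoop, at the start. Origin: its middle. May be absent.
- piece_2: white glazed ceramic tumbling piece, slippery, 22 mm thick and 28 mm long with round ends, 22 g; lies in the flat part of the tray, in front of the scoop, at the start. Origin: its middle. May be absent.
- piece_3: white glazed ceramic tumbling piece, slippery, 22 mm thick and 28 mm long with round ends, 22 g; lies in the flat part of the tray, in front of the scoop, at the start. Origin: its middle. May be absent.
- piece_4: white glazed ceramic tumbling piece, slippery, 22 mm thick and 28 mm long with round ends, 22 g; lies in the flat part of the tray, in front of the scoop, at the start. Origin: its middle. May be absent.
- piece_5: white glazed ceramic tumbling piece, slippery, 22 mm thick and 28 mm long with round ends, 22 g; lies in the flat part of the tray, in front of the scoop, at the start. Origin: its middle. May be absent.
- stone_0: grey rough stone, chipped block narrowing to the top, 51 x 53 x 49 mm high, about 0.25 kg, on the left of the bench. Origin: centre of its underside. May be absent.
- stone_1: grey rough stone, chipped block narrowing to the top, 49 x 51 x 42 mm high, about 0.25 kg, on the left of the bench. Origin: centre of its underside. May be absent.
- stone_2: grey rough stone, chipped block narrowing to the top, 62 x 64 x 52 mm high, about 0.25 kg, on the left of the bench. Origin: centre of its underside. May be absent.
- tin_oxide: bystander: orange powder tin, 74 mm across, 78 mm high, right of the box. Origin: centre of its underside.
- arbor: bystander: steel arbor, 73 x 84 x 35 mm, at the back between tray and box. Origin: under its centre.
- spanner: bystander: flat spanner 188 mm long, 8 mm thick, at the front edge of the bench. Origin: under its centre.
Not all that is in view belongs to the job. What is shaped like the stone_0 but blue or turquoise is not meant.

How it is judged:
By the outcome, as a careful person would: the job done as asked, in the order asked, and still so for the second after the job is handed in, with the robot touching nothing.
Of stone_0, stone_1, stone_2 only 2 to 3 are there at a start; the rules pass over those that are not, and their reading is None.
Of piece_0, piece_1, piece_2, piece_3, piece_4, piece_5 only 3 to 6 are there at a start; the rules pass over those that are not, and their reading is None.
At some moment in a run one of stone_0, stone_1, stone_2 may be knocked a few centimetres aside while the robot is not near it.
It also fails if it takes over 200 s, if anything falls off the work surface, if the arm or the gripper's body presses on something with over 40 N, if the wrist force passes 120 N, or if a joint passes its speed limit or range.

### The arm

A 6-joint arm with a two-finger parallel gripper is mounted at the origin on a cart in front of the work surface, level with it; the furniture and walls round the work are solid. World frame = base frame: x ahead of the robot, y to its left, z up, the work surface at z = 0. Lengths are in m, angles in rad, forces in N, time in s.
With the tool pointing down it reaches from about 0.375 to 0.975 m from the base axis. Payload 3.8 kg.
Tool frame: the origin (TCP) lies at the very end of the fingers, on their centre line; the grasp point (between the pads) lies 19 mm behind it (bot.pinch_z is the distance from the TCP to the grasp point, in m); x points along the fingers, y is the direction in which the jaws open and shut, and the axes are right-handed (so a half turn about x gives the same grasp; the last joint's range is limited). The gripper opens to 85 mm and grips with 20 to 120 N. Pads are 22 mm wide; open, the fingers measure 114 mm over their backs; the gripper's body (76 mm by 85 mm) begins 54 mm behind the grasp point. The pads swing forward as they close: fully open they stand 13 mm farther back than shut.
Start: joints at [-1.304, 0.264, 1.604, -0, 1.274, -0.037], TCP at [0.202, -0.644, 0.231] pointing down, gripper open.
Joint ranges: [-2.63, 2.63], [-0.94, 2.18], [0.31, 2.57], [-1.31, 4.45], [0, 2.66], [-2.55, 2.55]. Speed limits (rad/s): [2.57, 2.57, 3.14, 3.14, 3.14, 3.14].

### API

Orientations are given as a rotation vector (axis times angle).
In Python, from workcell import monitor, imaging, finish_job, bot gives the robot as it stands.
- The arm moves only by the tool jog_arm, never from a script. Its argument "rows" is a list of rows, each a list of 7 numbers: the shift along the tool's x, y, z in m, then the turn, a rotation vector about the tool's x, y, z in rad, then the opening in per cent of the stroke, from 0 (shut) to 100 (fully open). A call has 1 to 20 rows; each row is the pose to reach, as a shift and turn from the pose measured when the call began, along the tool's axes at that moment; what a row does not reach only later rows make up. A row lasts 1/10 s, in which the tool goes at most 50 mm and 8.59 degrees, less where a joint would pass 70% of its speed; a pose out of reach is approached as far as the arm can. A call with a gripper value outside its range is refused whole. The fingers move at their own pace and stop on an object; "force" is the grip in N (left out, the last holds). Time passes only in rows, so rows that repeat a pose let the fingers close. It gives the time, the measured TCP pose, the force and the opening at its end, in the units of the state.
- monitor.read_state(): the state, without advancing time (a new reading comes with each control period).
- imaging.read_camera(name): name is "side" or "top" or "wrist"; returns the picture (400x640x3 uint8, blue, green, red); there is no depth.
- imaging.camera_params(name): a dict with "fx", "fy", "cx", "cy" (pixels), "T" (4x4, takes a point from camera to world coordinates); the wrist camera has in their place "T_tool_cam" (4x4, takes a point from camera to tool coordinates, whose origin is the TCP and whose axes are the tool frame's). Camera axes: x right, y down, z forward; pixel columns grow to the right and rows downward; lengths in m; the calibration is good to about 2 mm. A picture is of the moment at which its call begins: read the wrist's pose just before it. camera_params takes no time and is no camera call.
- finish_job(): hands the job in, once; it reports no verdict.
The state is a dict: "time": time; "q": joint angles; "joint_vel": joint speeds; "joint_torque": joint torques, N m; "tool_pos": TCP position; "tcp_rot": TCP orientation; "wrist_force": force on the tool from outside, world axes, zero at the start; "torque": the same for the moment, N m; "width": opening from 0.0 (shut) to 1.0 (fully open).
Only numpy, scipy, OpenCV 4.12 (cv2) and the standard library are available. Lean on these libraries where they do the work, as an engineer would, in place of code of your own. Each camera call takes 0.05 s, during which the arm holds its last target. There are 200 camera calls.

## Working session

There is one attempt and no reset: what is moved stays moved. The work goes in short steps, Python scripts to look and compute and a tool call to move; the robot and the scene stay as the last step left them, time stands still between calls to the robot, and variables do not carry over. Pictures are saved under pics/ and viewed, about 12 in all and at most 16, crops included, and the job is handed in when it is done.

Besides the shell and the picture viewer there is one more tool, called after "Call:" by a JSON object that holds its "method" and its "body", one argument or row to a line. jog_arm: Moves the arm, as the interface text tells. Its arguments: {"type":"object","properties":{"rows":{"type":"array","items":{"type":"array","items":{"type":"number"}}},"force":{"type":"number"}},"required":["rows"]}

```bash
ls; mkdir -p pics; cat > h.py <<'E'
import numpy as np,cv2
from scipy.spatial.transform import Rotation as R
from workcell import monitor,imaging,bot
def snap(n,f=None):
    s=monitor.read_state(); im=np.array(imaging.read_camera(n)); p=imaging.camera_params(n)
    if 'T' in p: T=np.array(p['T'])
    else:
        W=np.eye(4);W[:3,:3]=R.from_rotvec(s['tcp_rot']).as_matrix();W[:3,3]=s['tool_pos'];T=W@np.array(p['T_tool_cam'])
    if f: cv2.imwrite('pics/'+f+'.png',im)
    return im,(p['fx'],p['fy'],p['cx'],p['cy'],T)
def onz(P,u,v,z):
    fx,fy,cx,cy,T=P; d=T[:3,:3]@np.array([(u-cx)/fx,(v-cy)/fy,1]);o=T[:3,3]
    return o+d*(z-o[2])/d[2]
def proj(P,X):
    fx,fy,cx,cy,T=P; c=T[:3,:3].T@(np.array(X)-T[:3,3]); return np.array([fx*c[0]/c[2]+cx,fy*c[1]/c[2]+cy])
def st():
    s=monitor.read_state(); M=R.from_rotvec(s['tcp_rot']).as_matrix()
    print('t',round(s['time'],2),'p',np.round(s['tool_pos'],4),'rv',np.round(s['tcp_rot'],3),'w',round(s['width'],3),'q',np.round(s['q'],3),'F',np.round(s['wrist_force'],1));print('axes x',np.round(M[:,0],3),'y',np.round(M[:,1],3),'z',np.round(M[:,2],3))
    return s,M
E
python3 - <<'E'
from h import *
st()
a,P=snap('top','top0');b,Q=snap('side','side0')
for p in(P,Q): print(np.round(p[4],3),p[:4])
print(bot.pinch_z, [x for x in dir(bot) if x[0]!='_'], np.round(imaging.camera_params('wrist')['T_tool_cam'],3))
E
```

```text
pics
t 0.0 p [ 0.2017 -0.6434  0.2299] rv [ 2.058  0.317 -2.059] w 1.003 q [-1.304  0.265  1.605  0.     1.274 -0.037] F [-0.8 -0.1  0.9]
axes x [-0.001  0.002 -1.   ] y [ 0.299 -0.954 -0.002] z [-0.954 -0.299 -0.   ]
[[-0.000e+00 -9.830e-01  1.840e-01  2.950e-01]
 [-1.000e+00 -1.000e-03 -4.000e-03  6.300e-02]
 [ 4.000e-03 -1.840e-01 -9.830e-01  1.362e+00]
 [ 0.000e+00  0.000e+00  0.000e+00  1.000e+00]] (408.6192974736647, 408.6192974736647, 314.54049296799576, 196.06435779219242)
[[-0.834 -0.241  0.496 -0.169]
 [-0.551  0.387 -0.739  1.092]
 [-0.014 -0.89  -0.456  0.737]
 [ 0.     0.     0.     1.   ]] (388.330613539788, 388.330613539788, 318.99607484627313, 198.7776775304051)
0.0187 ['MotionError', 'pinch_z'] [[ 0.001 -0.284  0.959 -0.143]
 [ 1.     0.    -0.001 -0.   ]
 [ 0.     0.959  0.284 -0.072]
 [ 0.     0.     0.     1.   ]]
```

View pics/top0.png

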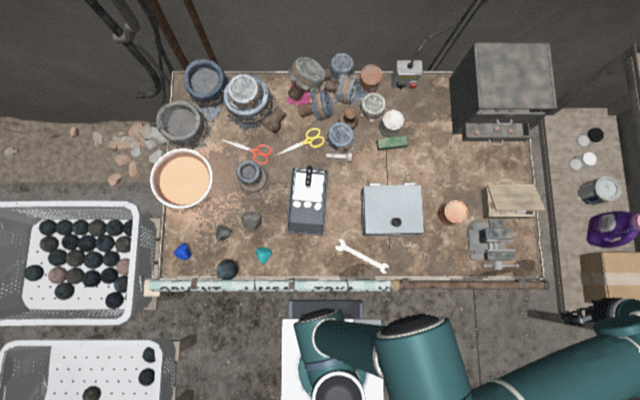

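View pics/side0.png

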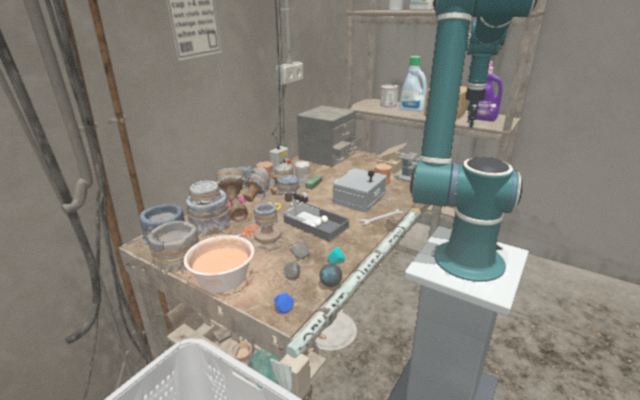

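```bash
python3 - <<'E'
from h import *
a=cv2.imread('pics/top0.png');b=cv2.imread('pics/side0.png')
c=cv2.resize(a[150:285,160:475],None,fx=2.5,fy=2.5,interpolation=cv2.INTER_CUBIC)
d=cv2.resize(b[160:310,260:430],(283,250),interpolation=cv2.INTER_CUBIC)
o=np.zeros((337+251,800,3),np.uint8);o[:c.shape[0],:c.shape[1]]=c;o[338:588,:283]=d
# wrist-free patch zoom tray
e=cv2.resize(a[160:240,280:335],None,fx=3.1,fy=3.1,interpolation=cv2.INTER_CUBIC);o[338:338+e.shape[0],300:300+e.shape[1]]=e
f=cv2.resize(a[205:285,165:275],None,fx=3,fy=3,interpolation=cv2.INTER_CUBIC);o[338:578,470:800]=f
cv2.imwrite('pics/z0.png',o)
P=(*[imaging.camera_params('top')[k] for k in('fx','fy','cx','cy')],np.array(imaging.camera_params('top')['T']))
for n,u,v,z in[('s1',223,232,.03),('s2',251,220,.03),('dark',227,268,.03),('lid',393,209,.088),('knob',396,222,.126),('tin',456,211,.078),('tray',307,200,.036),('grip',309,177,.1),('p1',299,204,.015),('p2',320,204,.015)]: print(n,np.round(onz(P,u,v,z),3))
E
```

```text
s1 [0.425 0.355 0.03 ]
s2 [0.464 0.265 0.03 ]
dark [0.31  0.338 0.03 ]
lid [ 0.492 -0.19   0.088]
knob [ 0.446 -0.19   0.126]
tin [ 0.487 -0.392  0.078]
tray [0.53  0.082 0.036]
grip [0.593 0.075 0.1  ]
p1 [0.52  0.109 0.015]
p2 [0.52  0.039 0.015]
```

View pics/z0.png

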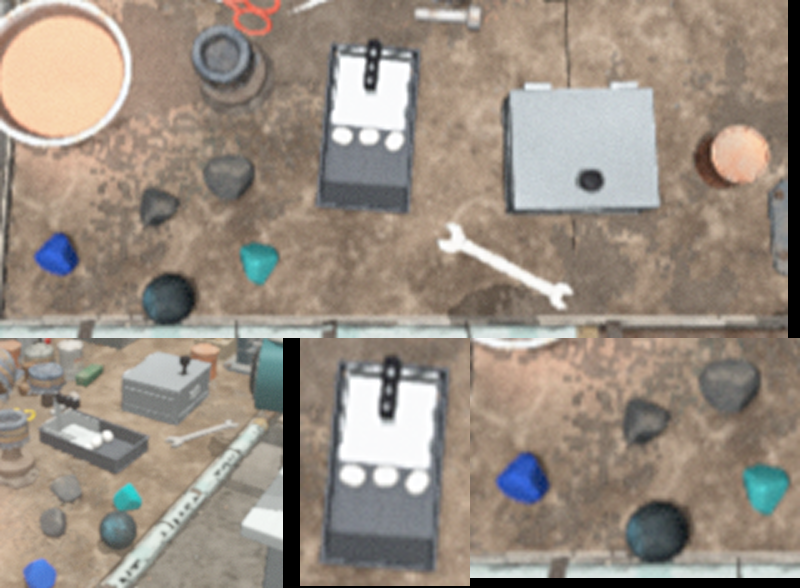

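```bash
cat >> h.py <<'E'
def tgt(pitch=0,yaw=0):
    # base: x down,y=-Y,z=-X ; yaw about world z; pitch>0: tool points outward (mouth down)
    B=np.array([[0,0,-1],[0,-1,0],[-1,0,0]],float)
    return R.from_euler('z',yaw).as_matrix()@R.from_euler('y',-pitch).as_matrix()@B
def rel(p,pitch=0,yaw=0,s=None):
    s=s or monitor.read_state(); M=R.from_rotvec(s['tcp_rot']).as_matrix()
    return np.round(np.r_[M.T@(np.array(p)-s['tool_pos']),R.from_matrix(M.T@tgt(pitch,yaw)).as_rotvec()],4).tolist()
def tri(A,ua,B,ub):
    os=[];ds=[]
    for P,(u,v) in((A,ua),(B,ub)):
        d=P[4][:3,:3]@np.array([(u-P[2])/P[0],(v-P[3])/P[1],1]);ds.append(d/np.linalg.norm(d));os.append(P[4][:3,3])
    t=np.linalg.lstsq(np.c_[ds[0],-ds[1]],os[1]-os[0],rcond=None)[0]
    p,q=os[0]+t[0]*ds[0],os[1]+t[1]*ds[1]; return (p+q)/2,np.linalg.norm(p-q)
def cam(n):
    p=imaging.camera_params(n);return(p['fx'],p['fy'],p['cx'],p['cy'],np.array(p['T']))
def blobs(m,amin=15):
    n,l,s,c=cv2.connectedComponentsWithStats(m.astype(np.uint8));return[(s[i,4],np.round(c[i],1).tolist(),s[i,:4].tolist())for i in range(1,n) if s[i,4]>=amin]
E
python3 - <<'E'
from h import *
a=cv2.imread('pics/top0.png').astype(int);P=cam('top');b=cv2.imread('pics/side0.png').astype(int);Q=cam('side')
m=np.zeros(a.shape[:2],bool);m[180:237,360:428]=a[180:237,360:428].sum(2)<180
print('knob top',blobs(m,8))
m=np.zeros(a.shape[:2],bool);m[165:190,360:382]=b[165:190,360:382].sum(2)<150
print('knob side',blobs(m,8))
m=np.zeros(a.shape[:2],np.uint8);s=a[180:240,355:430];m[180:240,355:430]=(s.min(2)>120)&(s.max(2)-s.min(2)<40)
c=max(cv2.findContours(m,0,2)[0],key=cv2.contourArea);r=cv2.minAreaRect(c);q=cv2.boxPoints(r);print(r)
for x in q: print(np.round(onz(P,*x,.091),3))
for g in[[.44,-.19,.25]]: print(rel(g))
E
```

```text
knob top [(np.int32(18), [397.1, 220.6], [393, 219, 8, 6])]
knob side []
((392.5, 207.0), (61.0, 54.0), -0.0)
[ 0.413 -0.09   0.091]
[ 0.585 -0.094  0.091]
[ 0.585 -0.289  0.091]
[ 0.413 -0.28   0.091]
[-0.0192, -0.3614, -0.363, 0.3038, 0.0003, 0.0022]
```

Call:
{"method": "jog_arm", "body": {
  "rows": [
    [0,-0.05,-0.05,0.1,0,0,100],
    [-0.01,-0.09,-0.09,0.2,0,0,100],
    [-0.02,-0.13,-0.13,0.3,0,0,100],
    [-0.04,-0.17,-0.17,0.304,0,0,100],
    [-0.06,-0.2,-0.2,0.304,0,0,100],
    [-0.07,-0.24,-0.24,0.304,0,0,100],
    [-0.07,-0.28,-0.28,0.304,0,0,100],
    [-0.07,-0.32,-0.32,0.304,0,0,100],
    [-0.07,-0.361,-0.363,0.304,0,0,100],
    [-0.07,-0.361,-0.363,0.304,0,0,100],
    [-0.07,-0.361,-0.363,0.304,0,0,100],
    [-0.07,-0.361,-0.363,0.304,0,0,100],
    [-0.07,-0.361,-0.363,0.304,0,0,100]
  ]
}}

```text
time: 1.4
tool_pos: [0.4399, -0.1904, 0.3004]
tcp_rot: [-2.22, -0.003, 2.223]
wrist_force: [0.2, -0.1, -0.4]
width: 0.998
```

```bash
python3 - <<'E'
from h import *
st()
a,W=snap('wrist','w1');t,P=snap('top','top1')
E
```

```text
t 1.4 p [ 0.4399 -0.1904  0.3004] rv [-2.22  -0.003  2.223] w 0.998 q [-4.610e-01 -1.490e-01  1.913e+00  1.000e-03  1.380e+00  1.108e+00] F [ 0.2 -0.1 -0.4]
axes x [-0.001  0.002 -1.   ] y [ 0.001 -1.    -0.002] z [-1.    -0.001  0.001]
```

View pics/w1.png

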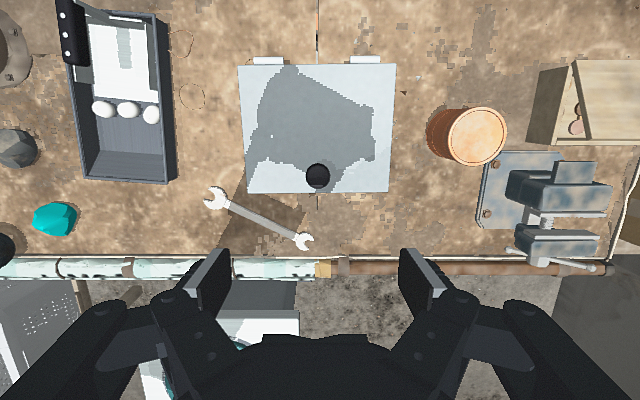

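The wrist view shows the lid (corners about (239,66), (395,63), (389,191), (246,192)), the knob at (318,175), and three ceramic pieces at (103,109), (128,110) and (151,114) in front of the scoop.

```bash
cat >> h.py <<'E'
def wcam(s=None):
    s=s or monitor.read_state();p=imaging.camera_params('wrist');W=np.eye(4);W[:3,:3]=R.from_rotvec(s['tcp_rot']).as_matrix();W[:3,3]=s['tool_pos'];return(p['fx'],p['fy'],p['cx'],p['cy'],W@np.array(p['T_tool_cam']))
E
python3 - <<'E'
from h import *
W=wcam();P=cam('top');a=cv2.imread('pics/w1.png').astype(int)
m=np.zeros(a.shape[:2],bool);m[155:195,295:340]=a[155:195,295:340].sum(2)<150
k=blobs(m,50);print(k)
print('knob z.126',np.round(onz(W,*k[0][1],.126),4),'tri',tri(W,k[0][1],P,(397.1,220.6)))
for c in[(239,66),(395,63),(389,191),(246,192)]:print('lid',np.round(onz(W,*c,.091),4))
for c in[(68,10),(151,11),(174,183),(83,177)]:print('tray top',np.round(onz(W,*c,.036),4))
for c in[(103,109),(128,110),(151,114)]:print('pc',np.round(onz(W,*c,.014),4))
for c in[(62,0),(78,0),(72,64),(89,64)]:print('grip z.104',np.round(onz(W,*c,.104),4))
E
```

```text
[(np.int32(310), [317.8, 176.2], [306, 163, 24, 24])]
knob z.126 [ 0.446  -0.1947  0.126 ] tri (array([ 0.44871648, -0.19331701,  0.13508991]), np.float64(0.00307148767691915))
lid [ 0.5666 -0.105   0.091 ]
lid [ 0.5694 -0.2823  0.091 ]
lid [ 0.4194 -0.2866  0.091 ]
lid [ 0.4181 -0.1026  0.091 ]
tray top [0.6396 0.118  0.036 ]
tray top [0.6383 0.014  0.036 ]
tray top [0.4174 0.0167 0.036 ]
tray top [0.4265 0.1492 0.036 ]
pc [0.522  0.1151 0.014 ]
pc [0.5206 0.0791 0.014 ]
pc [0.515  0.0467 0.014 ]
grip z.104 [0.6273 0.0704 0.104 ]
grip z.104 [0.6273 0.0538 0.104 ]
grip z.104 [0.5668 0.0749 0.104 ]
grip z.104 [0.5668 0.0562 0.104 ]
```

Call:
{"method": "jog_arm", "body": {
  "rows": [
    [0.04,0.004,-0.006,0,0,0,70],
    [0.08,0.004,-0.006,0,0,0,70],
    [0.12,0.004,-0.006,0,0,0,70],
    [0.15,0.004,-0.006,0,0,0,70],
    [0.175,0.004,-0.006,0,0,0,70],
    [0.191,0.004,-0.006,0,0,0,70],
    [0.191,0.004,-0.006,0,0,0,70],
    [0.191,0.004,-0.006,0,0,0,20],
    [0.191,0.004,-0.006,0,0,0,10],
    [0.191,0.004,-0.006,0,0,0,10],
    [0.191,0.004,-0.006,0,0,0,10],
    [0.191,0.004,-0.006,0,0,0,10],
    [0.191,0.004,-0.006,0,0,0,10],
    [0.191,0.004,-0.006,0,0,0,10]
  ],
  "force": 25
}}

```text
time: 2.9
tool_pos: [0.446, -0.1936, 0.1112]
tcp_rot: [-2.218, -0.003, 2.218]
wrist_force: [-0.2, 6.7, 3.5]
width: 0.312
```

```bash
python3 - <<'E'
from h import *
s,M=st()
for i in range(1,20):
    th=1.68*i/19; d=lambda t:np.array([-.122*np.cos(t)+.041*np.sin(t),0,.122*np.sin(t)+.041*np.cos(t)])
    print(round(th,2),np.round(M.T@(d(th)-d(0)),3))
E
```

```text
t 2.9 p [ 0.446  -0.1936  0.1112] rv [-2.218 -0.003  2.218] w 0.312 q [-0.464  0.018  2.119  0.005  1.007  1.107] F [-0.2  6.7  3.5]
axes x [ 0.     0.005 -1.   ] y [-0.002 -1.    -0.005] z [-1.     0.002 -0.   ]
0.09 [-0.011 -0.    -0.004]
0.18 [-0.021 -0.    -0.009]
0.27 [-0.031 -0.    -0.015]
0.35 [-0.04  -0.    -0.022]
0.44 [-0.048 -0.    -0.029]
0.53 [-0.056 -0.    -0.038]
0.62 [-0.063 -0.    -0.046]
0.71 [-0.069 -0.    -0.056]
0.8 [-0.075 -0.    -0.066]
0.88 [-0.079 -0.001 -0.076]
0.97 [-0.083 -0.001 -0.087]
1.06 [-0.085 -0.001 -0.098]
1.15 [-0.087 -0.001 -0.11 ]
1.24 [-0.088 -0.001 -0.121]
1.33 [-0.087 -0.001 -0.132]
1.41 [-0.086 -0.001 -0.144]
1.5 [-0.083 -0.001 -0.155]
1.59 [-0.08  -0.001 -0.166]
1.68 [-0.076 -0.001 -0.176]
```

Call:
{"method": "jog_arm", "body": {
  "rows": [
    [-0.011,0,-0.004,0,0,0,10],
    [-0.021,0,-0.009,0,0,0,10],
    [-0.031,0,-0.015,0,0,0,10],
    [-0.04,0,-0.022,0,0,0,10],
    [-0.048,0,-0.029,0,0,0,10],
    [-0.056,0,-0.038,0,0,0,10],
    [-0.063,0,-0.046,0,0,0,10],
    [-0.069,0,-0.056,0,0,0,10],
    [-0.075,0,-0.066,0,0,0,10],
    [-0.079,0,-0.076,0,0,0,10],
    [-0.083,0,-0.087,0,0,0,10],
    [-0.085,0,-0.098,0,0,0,10],
    [-0.087,0,-0.11,0,0,0,10],
    [-0.088,0,-0.121,0,0,0,10],
    [-0.087,0,-0.132,0,0,0,10],
    [-0.086,0,-0.144,0,0,0,10],
    [-0.083,0,-0.155,0,0,0,10],
    [-0.08,0,-0.166,0,0,0,10],
    [-0.076,0,-0.176,0,0,0,10],
    [-0.076,0,-0.176,0,0,0,10]
  ]
}}

```text
time: 4.9
tool_pos: [0.6235, -0.1915, 0.1876]
tcp_rot: [-2.216, -0.008, 2.216]
wrist_force: [0.0, 11.3, 1.6]
width: 0.31
```

```bash
python3 - <<'E'
from h import *
st()
a,_=snap('side');b,_=snap('wrist')
cv2.imwrite('pics/s2.png',np.hstack([cv2.resize(a[100:260,250:470],(440,320)),cv2.resize(b,(360,225)).copy() if 0 else cv2.copyMakeBorder(cv2.resize(b,(360,225)),0,95,0,0,0)]))
E
```

```text
t 4.9 p [ 0.6235 -0.1915  0.1876] rv [-2.216 -0.008  2.216] w 0.31 q [-0.341  0.252  1.701  0.009  1.192  1.228] F [ 0.  11.3  1.6]
axes x [-0.     0.009 -1.   ] y [-0.001 -1.    -0.009] z [-1.     0.001  0.   ]
```

View pics/s2.png

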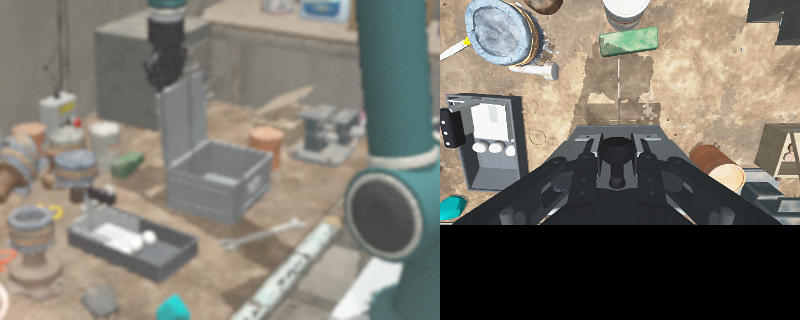

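Call:
{"method": "jog_arm", "body": {
  "rows": [
    [0.002,0,-0.003,0,0,0,10],
    [0.004,0,-0.006,0,0,0,10],
    [0.004,0,-0.006,0,0,0,10],
    [0.004,0,-0.006,0,0,0,60],
    [0.004,0,-0.006,0,0,0,60],
    [0.004,0,-0.006,0,0,0,60],
    [-0.02,0,-0.006,0,0,0,60],
    [-0.06,0,-0.006,0,0,0,60],
    [-0.1,0,-0.006,0,0,0,60],
    [-0.13,0,-0.006,0,0,0,80],
    [-0.15,-0.04,0.02,0,0,0,100],
    [-0.15,-0.08,0.05,0,0,0,100],
    [-0.15,-0.12,0.08,0,0,0,100],
    [-0.15,-0.16,0.1,0,0,0,100],
    [-0.15,-0.2,0.12,0,0,0,100],
    [-0.15,-0.24,0.14,0,0,0,100],
    [-0.15,-0.28,0.16,0,0,0,100],
    [-0.15,-0.32,0.18,0,0,0,100],
    [-0.15,-0.36,0.19,0,0,0,100],
    [-0.15,-0.4,0.2,0,0,0,100]
  ]
}}

```text
time: 7.0
tool_pos: [0.4228, 0.2085, 0.3421]
tcp_rot: [-2.218, -0.008, 2.214]
wrist_force: [0.7, -0.3, -0.4]
width: 1.0
```

Call:
{"method": "jog_arm", "body": {
  "rows": [
    [0,-0.04,0,0,0,0,100],
    [0,-0.08,0,0,0,0,100],
    [0,-0.1,0,0,0,0,100],
    [0,-0.1,0,0,0,0,100],
    [0,-0.1,0,0,0,0,100],
    [0,-0.1,0,0,0,0,100]
  ]
}}

```text
time: 7.6
tool_pos: [0.4232, 0.3073, 0.3431]
tcp_rot: [-2.218, -0.006, 2.214]
wrist_force: [-0.1, -0.6, -0.3]
width: 0.999
```

```bash
python3 - <<'E'
from h import *
st()
a,W=snap('wrist','w3');snap('side','side3');snap('top','top3')
E
```

```text
t 7.6 p [0.4232 0.3073 0.3431] rv [-2.218 -0.006  2.214] w 0.999 q [ 0.577 -0.081  1.776  0.006  1.441  2.15 ] F [-0.1 -0.6 -0.3]
axes x [ 0.002  0.008 -1.   ] y [-0.003 -1.    -0.008] z [-1.     0.003 -0.002]
```

View pics/w3.png

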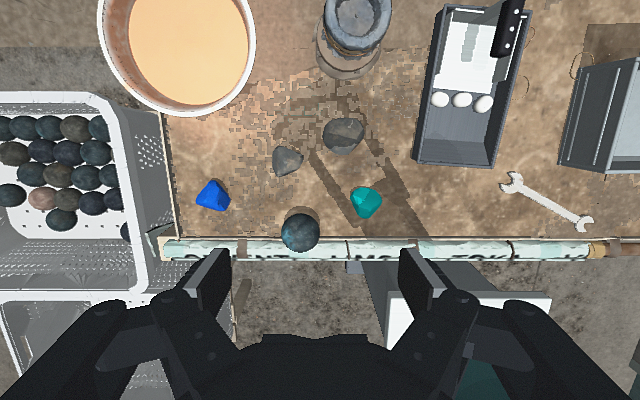

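```bash
python3 - <<'E'
from h import *
W=wcam();a=cv2.imread('pics/w3.png');hs=cv2.cvtColor(a,cv2.COLOR_BGR2HSV).astype(int)
o=[]
for (u,v),h in[((287,160),.042),((343,134),.052)]:
    x0,y0=u-32,v-30; s=hs[y0:v+30,x0:u+32]; m=(s[...,1]<45).astype(np.uint8)
    m=cv2.morphologyEx(m,cv2.MORPH_OPEN,np.ones((3,3)))
    c=max(cv2.findContours(m,0,2)[0],key=cv2.contourArea)[:,0]+[x0,y0]
    w=np.array([onz(W,*p,h*.4)[:2] for p in c],np.float32); r=cv2.minAreaRect(w); M=cv2.moments(w)
    print('rect',np.round(r[0],4),np.round(r[1],4),r[2],'cen',M['m10']/M['m00'],M['m01']/M['m00'],'bb',w.min(0),w.max(0))
    for ang in range(0,180,15):
        d=np.array([np.cos(np.radians(ang)),np.sin(np.radians(ang))]);q=w@d;print(ang,round(1000*np.ptp(q)),round(1000*(q.max()+q.min())/2),end=' | ')
    print()
    o.append(cv2.resize(a[v-40:v+40,u-40:u+40],(400,400),interpolation=cv2.INTER_CUBIC))
cv2.imwrite('pics/st.png',np.hstack(o))
E
```

```text
rect [0.4244 0.3562] [0.0499 0.0504] 87.37745666503906 cen 0.4255864369667725 0.35912908647985564 bb [0.39993006 0.3310614 ] [0.449907   0.38160548]
0 50 425 | 15 49 506 | 30 49 551 | 45 50 556 | 60 51 524 | 75 51 456 | 90 51 356 | 105 54 234 | 120 55 97 | 135 55 -46 | 150 52 -186 | 165 51 -315 | 
rect [0.4653 0.2653] [0.0658 0.0565] 89.7926254272461 cen 0.4672184272681834 0.265358812420704 bb [0.43708664 0.23245676] [0.4936224 0.2982246]
0 57 465 | 15 59 518 | 30 60 537 | 45 59 519 | 60 62 465 | 75 64 377 | 90 66 265 | 105 67 134 | 120 66 -5 | 135 65 -145 | 150 63 -273 | 165 61 -382 |
```

View pics/st.png

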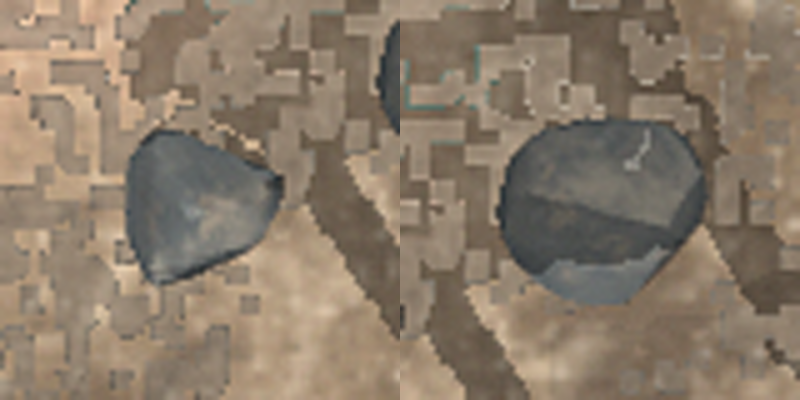

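```bash
python3 - <<'E'
from h import *
W=wcam()
f=lambda x,y,z=.017:onz(W,247+x/5,120+y/5,z)
v=f(281,188);a=f(128,150);b=f(150,280);print('vertex',v,'face',a,b)
n=np.array([a[1]-b[1],-(a[0]-b[0])]);n/=np.linalg.norm(n);n*=np.sign(-n[1]);print('n',n)
wd=(v[:2]-a[:2])@n;c=v[:2]-n*wd/2;yaw=np.arctan2(n[0],-n[1]);print('wid',wd,'c',c,'yaw',yaw)
print(rel([*c,.12],0,yaw),rel([*c,.003],0,yaw))
E
```

```text
vertex [0.43086631 0.32913161 0.017     ] face [0.4434562  0.37929509 0.017     ] [0.39998185 0.37382313 0.017     ]
n [ 0.12488105 -0.99217172]
wid 0.04819854487334714 c [0.42785677 0.35304223] yaw 0.12520793923840426
[0.2237, -0.0437, -0.0039, -0.1288, -0.0028, 0.0088] [0.3407, -0.0427, -0.0037, -0.1288, -0.0028, 0.0088]
```

Call:
{"method": "jog_arm", "body": {
  "rows": [
    [0.04,-0.02,-0.004,-0.129,0,0.009,100],
    [0.09,-0.044,-0.004,-0.129,0,0.009,100],
    [0.14,-0.044,-0.004,-0.129,0,0.009,100],
    [0.19,-0.044,-0.004,-0.129,0,0.009,100],
    [0.23,-0.044,-0.004,-0.129,0,0.009,100],
    [0.27,-0.043,-0.004,-0.129,0,0.009,100],
    [0.3,-0.043,-0.004,-0.129,0,0.009,100],
    [0.32,-0.043,-0.004,-0.129,0,0.009,100],
    [0.338,-0.043,-0.004,-0.129,0,0.009,100],
    [0.338,-0.043,-0.004,-0.129,0,0.009,100],
    [0.338,-0.043,-0.004,-0.129,0,0.009,100],
    [0.338,-0.043,-0.004,-0.129,0,0.009,30],
    [0.338,-0.043,-0.004,-0.129,0,0.009,30],
    [0.338,-0.043,-0.004,-0.129,0,0.009,30],
    [0.338,-0.043,-0.004,-0.129,0,0.009,30],
    [0.338,-0.043,-0.004,-0.129,0,0.009,30],
    [0.338,-0.043,-0.004,-0.129,0,0.009,30],
    [0.338,-0.043,-0.004,-0.129,0,0.009,30]
  ],
  "force": 60
}}

```text
time: 9.55
tool_pos: [0.4293, 0.3544, 0.0083]
tcp_rot: [2.163, 0.137, -2.152]
wrist_force: [-2.4, -0.9, 8.7]
width: 0.575
```

Call:
{"method": "jog_arm", "body": {
  "rows": [
    [-0.01,0,0,0,0,0,30],
    [-0.03,0,0,0,0,0,30],
    [-0.06,0,0,0,0,0,30],
    [-0.1,0,0,0,0,0,30],
    [-0.14,0,0,0,0,0,30],
    [-0.18,0,0,0,0,0,30],
    [-0.21,0,0,0,0,0,30],
    [-0.21,0,0,0,0,0,30],
    [-0.21,0,0,0,0,0,30]
  ]
}}

```text
time: 10.45
tool_pos: [0.4283, 0.3541, 0.2191]
tcp_rot: [2.165, 0.138, -2.15]
wrist_force: [0.4, -1.5, -3.8]
width: 0.576
```

```bash
python3 - <<'E'
from h import *
st();a,W=snap('wrist','w4')
print(rel([.45,.1,.26],0,1.2),rel([.493,-.148,.2],0,1.571),rel([.493,-.148,.035],0,1.571))
E
```

```text
t 10.45 p [0.4283 0.3541 0.2191] rv [ 2.165  0.138 -2.15 ] w 0.576 q [ 6.470e-01  4.200e-02  1.880e+00 -2.000e-03  1.212e+00  2.093e+00] F [ 0.4 -1.5 -3.8]
axes x [ 0.007  0.003 -1.   ] y [ 0.125 -0.992 -0.002] z [-0.992 -0.125 -0.007]
[-0.0429, 0.2542, 0.0092, -1.0744, -0.0037, -0.0017] [0.0171, 0.5057, -0.0022, -1.4454, -0.0035, -0.0025] [0.1821, 0.5057, -0.0015, -1.4454, -0.0035, -0.0025]
```

Call:
{"method": "jog_arm", "body": {
  "rows": [
    [-0.01,0.04,0,-0.12,0,0,30],
    [-0.02,0.08,0,-0.24,0,0,30],
    [-0.02,0.12,0,-0.36,0,0,30],
    [-0.02,0.16,0,-0.48,0,0,30],
    [-0.02,0.2,0,-0.6,0,0,30],
    [-0.02,0.24,0,-0.72,0,0,30],
    [-0.02,0.28,0,-0.84,0,0,30],
    [-0.02,0.32,0,-0.96,0,0,30],
    [-0.02,0.36,0,-1.08,0,0,30],
    [-0.02,0.4,0,-1.2,0,0,30],
    [-0.02,0.44,0,-1.32,0,0,30],
    [-0.01,0.48,-0.002,-1.4454,0,0,30],
    [0.017,0.506,-0.002,-1.4454,0,0,30],
    [0.05,0.506,-0.002,-1.4454,0,0,30],
    [0.09,0.506,-0.002,-1.4454,0,0,30],
    [0.13,0.506,-0.002,-1.4454,0,0,30],
    [0.16,0.506,-0.002,-1.4454,0,0,30],
    [0.18,0.506,-0.002,-1.4454,0,0,30],
    [0.197,0.506,-0.002,-1.4454,0,0,30],
    [0.197,0.506,-0.002,-1.4454,0,0,30]
  ]
}}

```text
time: 12.5
tool_pos: [0.4901, -0.1469, 0.016]
tcp_rot: [1.21, 1.214, -1.21]
wrist_force: [-0.3, -0.3, -2.1]
width: 0.571
```

Call:
{"method": "jog_arm", "body": {
  "rows": [
    [0.001,0,0,0,0,0,80],
    [0.001,0,0,0,0,0,80],
    [0.001,0,0,0,0,0,80],
    [0.001,0,0,0,0,0,80],
    [-0.03,0,0,0,0,0,80],
    [-0.07,0,0,0,0,0,80],
    [-0.12,0,0,0,0,0,100],
    [-0.17,0,0,0,0,0,100],
    [-0.22,0,0.03,0,0,0,100],
    [-0.25,0,0.07,0,0,0,100],
    [-0.26,0,0.12,0,0,0,100],
    [-0.26,0,0.16,0,0,0,100],
    [-0.26,0,0.2,0,0,0,100],
    [-0.26,0,0.24,0,0,0,100],
    [-0.26,0,0.28,0,0,0,100],
    [-0.26,0,0.32,0,0,0,100],
    [-0.26,0,0.35,0,0,0,100],
    [-0.26,0,0.35,0,0,0,100],
    [-0.26,0,0.35,0,0,0,100],
    [-0.26,0,0.35,0,0,0,100]
  ]
}}

```text
time: 14.5
tool_pos: [0.491, -0.4968, 0.2749]
tcp_rot: [1.21, 1.215, -1.209]
wrist_force: [0.5, 0.1, 0.4]
width: 0.999
```

```bash
python3 - <<'E'
from h import *
st();a,W=snap('wrist','w5');print(proj(W,[.465,.265,.02]))
snap('side','side5');snap('top','top5')
E
```

```text
t 14.5 p [ 0.491  -0.4968  0.2749] rv [ 1.21   1.215 -1.209] w 0.999 q [-0.827  0.29   1.491  0.     1.365 -0.828] F [0.5 0.1 0.4]
axes x [-0.003  0.004 -1.   ] y [ 1.     0.001 -0.003] z [ 0.    -1.    -0.004]
[ 277.79858313 -951.78628706]
```

View pics/w5.png

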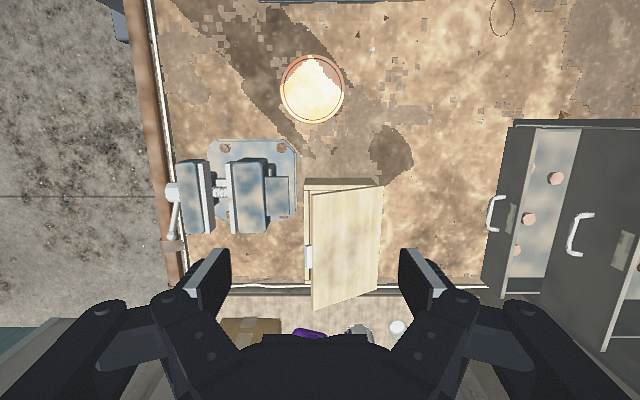

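Call:
{"method": "jog_arm", "body": {
  "rows": [
    [-0.025,0,-0.05,0,0,0,100],
    [-0.025,0,-0.1,0,0,0,100],
    [-0.025,0,-0.15,0,0,0,100],
    [-0.025,0,-0.2,0,0,0,100],
    [-0.025,0,-0.25,0,0,0,100],
    [-0.025,0,-0.3,0,0,0,100],
    [-0.025,0,-0.35,0,0,0,100],
    [-0.025,0,-0.4,0,0,0,100],
    [-0.025,0,-0.45,0,0,0,100],
    [-0.025,0,-0.5,0,0,0,100],
    [-0.025,0,-0.55,0,0,0,100],
    [-0.025,-0.01,-0.6,0,0,0,100],
    [-0.025,-0.02,-0.65,0,0,0,100],
    [-0.025,-0.026,-0.69,0,0,0,100],
    [-0.025,-0.026,-0.707,0,0,0,100],
    [-0.025,-0.026,-0.707,0,0,0,100],
    [-0.025,-0.026,-0.707,0,0,0,100],
    [-0.025,-0.026,-0.707,0,0,0,100]
  ]
}}

```text
time: 16.45
tool_pos: [0.4643, 0.2095, 0.3029]
tcp_rot: [1.209, 1.214, -1.209]
wrist_force: [-0.1, 0.1, 0.4]
width: 0.997
```

```bash
python3 - <<'E'
from h import *
st();a,W=snap('wrist','w6');print(proj(W,[.465,.265,.02]))
hs=cv2.cvtColor(a,cv2.COLOR_BGR2HSV).astype(int);u,v=proj(W,[.465,.265,.02]).astype(int)
m=np.zeros(a.shape[:2],np.uint8);m[v-55:v+55,u-55:u+55]=hs[v-55:v+55,u-55:u+55,1]<45
m=cv2.morphologyEx(m,cv2.MORPH_OPEN,np.ones((3,3)))
c=max(cv2.findContours(m,0,2)[0],key=cv2.contourArea)[:,0]
w=np.array([onz(W,*p,.02)[:2] for p in c],np.float32);r=cv2.minAreaRect(w);print(r,w.min(0),w.max(0))
for ang in range(-45,50,15):
    d=np.array([np.cos(np.radians(ang)),np.sin(np.radians(ang))]);q=w@d;print(ang,round(1000*np.ptp(q)),end='|')
x,y=(w.min(0)+w.max(0))/2
print(rel([x,y,.12],0,1.571),rel([x,y,.008],0,1.571))
E
```

```text
t 16.45 p [0.4643 0.2095 0.3029] rv [ 1.209  1.214 -1.209] w 0.997 q [ 0.372 -0.09   1.856  0.004  1.377  0.371] F [-0.1  0.1  0.4]
axes x [-0.003  0.003 -1.   ] y [ 1.     0.001 -0.003] z [ 0.001 -1.    -0.003]
[315.57784321 129.3470427 ]
((0.46564850211143494, 0.26477375626564026), (0.058701884001493454, 0.06522050499916077), 0.06901881843805313) [0.43630353 0.23216352] [0.49500883 0.29739004]
-45 65|-30 63|-15 60|0 59|15 60|30 62|45 61|[0.183, 0.0018, -0.055, 0.0, -0.0031, 0.0028] [0.295, 0.0021, -0.0546, 0.0, -0.0031, 0.0028]
```

Call:
{"method": "jog_arm", "body": {
  "rows": [
    [0.04,0.002,-0.03,0,0,0,100],
    [0.09,0.003,-0.055,0,0,0,100],
    [0.14,0.003,-0.055,0,0,0,100],
    [0.18,0.003,-0.055,0,0,0,100],
    [0.21,0.003,-0.055,0,0,0,100],
    [0.24,0.003,-0.055,0,0,0,100],
    [0.265,0.003,-0.055,0,0,0,100],
    [0.285,0.003,-0.055,0,0,0,100],
    [0.297,0.003,-0.055,0,0,0,100],
    [0.297,0.003,-0.055,0,0,0,100],
    [0.297,0.003,-0.055,0,0,0,30],
    [0.297,0.003,-0.055,0,0,0,30],
    [0.297,0.003,-0.055,0,0,0,30],
    [0.297,0.003,-0.055,0,0,0,30],
    [0.297,0.003,-0.055,0,0,0,30],
    [0.297,0.003,-0.055,0,0,0,30]
  ],
  "force": 60
}}

```text
time: 18.1
tool_pos: [0.468, 0.2657, 0.0081]
tcp_rot: [1.212, 1.212, -1.207]
wrist_force: [-0.4, -2.0, 5.9]
width: 0.645
```

Call:
{"method": "jog_arm", "body": {
  "rows": [
    [-0.01,0,0,0,0,0,30],
    [-0.03,0,0,0,0,0,30],
    [-0.06,0,0,0,0,0,30],
    [-0.1,0,0,0,0,0,30],
    [-0.14,0,0,0,0,0,30],
    [-0.18,0,0,0,0,0,30],
    [-0.21,0,0,0,0,0,30],
    [-0.21,0,0,0,0,0,30],
    [-0.21,0,0,0,0,0,30]
  ]
}}

```text
time: 19.0
tool_pos: [0.468, 0.2649, 0.2188]
tcp_rot: [1.213, 1.212, -1.205]
wrist_force: [-0.2, -0.9, -2.7]
width: 0.646
```

```bash
python3 - <<'E'
from h import *
st();print(rel([.493,-.233,.2],0,1.571),rel([.493,-.233,.02],0,1.571))
E
```

```text
t 19.0 p [0.468  0.2649 0.2188] rv [ 1.213  1.212 -1.205] w 0.646 q [0.466 0.01  1.914 0.004 1.213 0.464] F [-0.2 -0.9 -2.7]
axes x [ 0.002  0.005 -1.   ] y [1.    0.001 0.002] z [ 0.001 -1.    -0.005]
[0.0163, 0.0246, 0.498, 0.0004, -0.0051, -0.0018] [0.1963, 0.0243, 0.499, 0.0004, -0.0051, -0.0018]
```

Call:
{"method": "jog_arm", "body": {
  "rows": [
    [-0.01,0,0.04,0,0,0,30],
    [-0.01,0,0.09,0,0,0,30],
    [-0.01,0,0.14,0,0,0,30],
    [-0.01,0.005,0.19,0,0,0,30],
    [-0.01,0.01,0.24,0,0,0,30],
    [-0.01,0.015,0.29,0,0,0,30],
    [-0.01,0.02,0.34,0,0,0,30],
    [-0.01,0.024,0.39,0,0,0,30],
    [-0.01,0.024,0.44,0,0,0,30],
    [-0.01,0.024,0.48,0,0,0,30],
    [0,0.024,0.498,0,0,0,30],
    [0.03,0.024,0.498,0,0,0,30],
    [0.07,0.024,0.498,0,0,0,30],
    [0.11,0.024,0.498,0,0,0,30],
    [0.15,0.024,0.498,0,0,0,30],
    [0.18,0.024,0.498,0,0,0,30],
    [0.199,0.024,0.498,0,0,0,30],
    [0.199,0.024,0.498,0,0,0,30],
    [0.199,0.024,0.498,0,0,0,30]
  ]
}}

```text
time: 20.9
tool_pos: [0.4905, -0.2302, 0.0146]
tcp_rot: [1.213, 1.217, -1.207]
wrist_force: [-0.1, -0.5, -2.8]
width: 0.636
```

Call:
{"method": "jog_arm", "body": {
  "rows": [
    [0,0,0,0,0,0,85],
    [0,0,0,0,0,0,85],
    [0,0,0,0,0,0,85],
    [0,0,0,0,0,0,85],
    [-0.03,0,0,0,0,0,85],
    [-0.07,0,0,0,0,0,85],
    [-0.12,0,0,0,0,0,85],
    [-0.17,0,0,0,0,0,100],
    [-0.22,0,-0.03,0,0,0,100],
    [-0.25,0,-0.07,0.13,0,0,100],
    [-0.26,0,-0.12,0.26,0,0,100],
    [-0.26,0,-0.16,0.39,0,0,100],
    [-0.26,0,-0.2,0.52,0,0,100],
    [-0.26,0,-0.24,0.65,0,0,100],
    [-0.26,0,-0.27,0.78,0,0,100],
    [-0.26,0,-0.3,0.91,0,0,100],
    [-0.26,0,-0.3,1.04,0,0,100],
    [-0.26,0,-0.3,1.17,0,0,100],
    [-0.26,0,-0.3,1.3,0,0,100],
    [-0.26,0,-0.3,1.43,0,0,100]
  ]
}}

```text
time: 22.9
tool_pos: [0.4905, 0.0681, 0.277]
tcp_rot: [2.152, 0.156, -2.156]
wrist_force: [-0.0, -0.3, 0.2]
width: 0.997
```

Call:
{"method": "jog_arm", "body": {
  "rows": [
    [0,0,0,0.13,0,0,100],
    [0,0,0,0.13,0,0,100],
    [0,0,0,0.13,0,0,100]
  ]
}}

```text
time: 23.2
tool_pos: [0.4903, 0.0681, 0.2771]
tcp_rot: [2.218, 0.02, -2.223]
wrist_force: [0.3, 0.1, -0.0]
width: 1.002
```

```bash
python3 - <<'E'
from h import *
st();a,W=snap('wrist','w7');s,_=snap('side','side7');snap('top','top7')
cv2.imwrite('pics/v7.png',np.vstack([a[:250],s[120:330]]))
E
```

```text
t 23.2 p [0.4903 0.0681 0.2771] rv [ 2.218  0.02  -2.223] w 1.002 q [ 0.082 -0.107  1.918  0.008  1.332  1.641] F [ 0.3  0.1 -0. ]
axes x [-0.002  0.008 -1.   ] y [ 0.01  -1.    -0.008] z [-1.    -0.01   0.002]
```

View pics/v7.png

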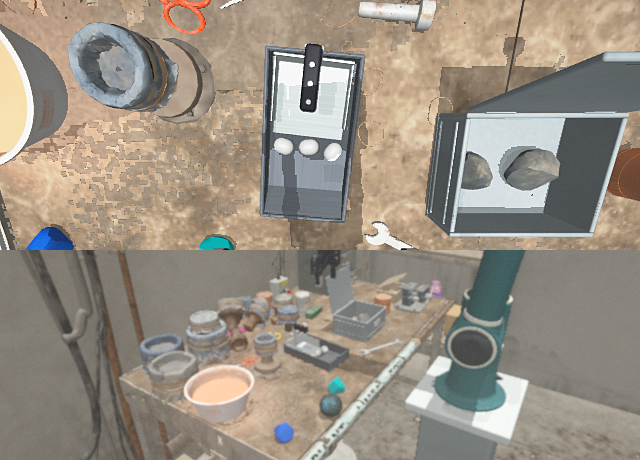

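Two stones are in the box, with the lid resting back. The tray's corners are about (267,47), (363,53), (345,221) and (260,216), with the three pieces at (283,147), (309,147) and (333,152).

```bash
python3 - <<'E'
from h import *
W=wcam();a=cv2.imread('pics/w7.png')
T=[onz(W,*c,.036)[:2] for c in[(267,47),(363,53),(345,221),(260,216)]];T=np.array(T);print(np.round(T,4),'cen',T.mean(0))
for i,j in((0,3),(1,2)):d=T[i]-T[j];print('len',np.linalg.norm(d),'yaw',np.arctan2(d[1],d[0]))
for i,j in((0,1),(3,2)):d=T[i]-T[j];print('wid',np.linalg.norm(d),'yaw',np.arctan2(-d[0],d[1]))
G=np.array([onz(W,*c,.104)[:2] for c in[(305,45),(321,45),(318,111),(301,109)]]);print('grip',np.round(G,4),G.mean(0));d=(G[0]+G[1]-G[2]-G[3]);print(np.arctan2(d[1],d[0]))
g=a[130:175,262:355];m=np.zeros(a.shape[:2],np.uint8);m[136:165,266:350]=(a[136:165,266:350].min(2)>150)
for b in blobs(m,30):print('pc',b,np.round(onz(W,*b[1],.014),4))
cv2.imwrite('pics/z7.png',cv2.resize(a[35:230,240:380],(420,585),interpolation=cv2.INTER_CUBIC))
E
```

```text
[[0.6426 0.1294]
 [0.6368 0.012 ]
 [0.4174 0.0253]
 [0.4236 0.148 ]] cen [0.53012186 0.07867434]
len 0.21979430781013887 yaw -0.08504427544336976
len 0.21984801438239432 yaw -0.06062271105795736
wid 0.11749748593277788 yaw -0.04922288161130273
wid 0.12286309758456368 yaw -0.050691372958951396
grip [[0.6305 0.0803]
 [0.6307 0.0642]
 [0.5676 0.0665]
 [0.5695 0.0846]] [0.59958153 0.073881  ]
-0.05250526840242815
pc (np.int32(82), [329.1, 137.0], [309, 136, 33, 4]) [0.5344 0.0501 0.014 ]
pc (np.int32(249), [283.0, 145.8], [274, 138, 19, 17]) [0.5216 0.1151 0.014 ]
pc (np.int32(242), [308.3, 146.7], [299, 139, 19, 16]) [0.5207 0.0793 0.014 ]
pc (np.int32(279), [330.5, 152.6], [304, 143, 38, 19]) [0.5127 0.0476 0.014 ]
pc (np.int32(37), [296.1, 156.0], [294, 151, 8, 14]) [0.5074 0.0967 0.014 ]
```

View pics/z7.png

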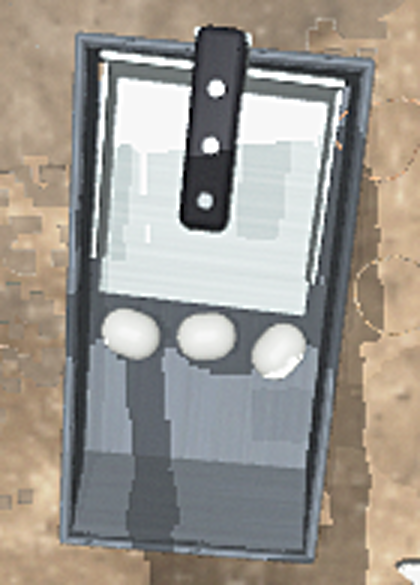

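```bash
python3 - <<'E'
from h import *
print(rel([.5876,.0746,.15],0,-.056),rel([.5876,.0746,.075],0,-.056))
E
```

```text
[0.1269, -0.0047, -0.0976, 0.0648, 0.0026, 0.0076] [0.2019, -0.0042, -0.0977, 0.0648, 0.0026, 0.0076]
```

Call:
{"method": "jog_arm", "body": {
  "rows": [
    [0.03,-0.004,-0.04,0.065,0.003,0.008,100],
    [0.07,-0.005,-0.08,0.065,0.003,0.008,100],
    [0.1,-0.005,-0.098,0.065,0.003,0.008,90],
    [0.127,-0.005,-0.098,0.065,0.003,0.008,70],
    [0.127,-0.005,-0.098,0.065,0.003,0.008,60],
    [0.15,-0.004,-0.098,0.065,0.003,0.008,60],
    [0.175,-0.004,-0.098,0.065,0.003,0.008,60],
    [0.195,-0.004,-0.098,0.065,0.003,0.008,60],
    [0.202,-0.004,-0.098,0.065,0.003,0.008,60],
    [0.202,-0.004,-0.098,0.065,0.003,0.008,60],
    [0.202,-0.004,-0.098,0.065,0.003,0.008,60],
    [0.202,-0.004,-0.098,0.065,0.003,0.008,0],
    [0.202,-0.004,-0.098,0.065,0.003,0.008,0],
    [0.202,-0.004,-0.098,0.065,0.003,0.008,0],
    [0.202,-0.004,-0.098,0.065,0.003,0.008,0],
    [0.202,-0.004,-0.098,0.065,0.003,0.008,0],
    [0.202,-0.004,-0.098,0.065,0.003,0.008,0],
    [0.202,-0.004,-0.098,0.065,0.003,0.008,0]
  ],
  "force": 60
}}

```text
time: 25.15
tool_pos: [0.5889, 0.0746, 0.0763]
tcp_rot: [-2.196, 0.062, 2.19]
wrist_force: [-0.8, 0.6, 6.0]
width: 0.202
```

```bash
python3 - <<'E'
from h import *
st();print(monitor.read_state()['torque'])
snap('wrist','w8')
E
```

```text
t 25.15 p [0.5889 0.0746 0.0763] rv [-2.196  0.062  2.19 ] w 0.202 q [ 0.084  0.252  1.925 -0.     0.962  1.711] F [-0.8  0.6  6. ]
axes x [ 0.002 -0.    -1.   ] y [-0.056 -0.998  0.   ] z [-0.998  0.056 -0.002]
[-0.01377757  0.13186223 -0.07527937]
```

Call:
{"method": "jog_arm", "body": {
  "rows": [
    [-0.001,-0.001,0.005,0,0,0,0],
    [-0.001,-0.001,0.01,0,0,0,0],
    [-0.001,-0.001,0.015,0,0,0,0],
    [-0.001,-0.001,0.02,0,0,0,0],
    [-0.001,-0.001,0.025,0,0,0,0],
    [-0.001,-0.001,0.03,0,0,0,0],
    [-0.001,-0.001,0.035,0,0,0,0],
    [-0.001,-0.001,0.04,0,0,0,0],
    [-0.001,-0.001,0.045,0,0,0,0],
    [-0.001,-0.001,0.05,0,0,0,0],
    [-0.001,-0.001,0.054,0,0,0,0],
    [-0.001,-0.001,0.058,0,0,0,0],
    [-0.001,-0.001,0.062,0,0,0,0],
    [-0.001,-0.001,0.066,0,0,0,0],
    [-0.001,-0.001,0.07,0,0,0,0],
    [-0.001,-0.001,0.07,0,0,0,0]
  ]
}}

```text
time: 26.8
tool_pos: [0.5183, 0.0795, 0.077]
tcp_rot: [-2.195, 0.062, 2.191]
wrist_force: [0.6, -0.6, -3.6]
width: 0.198
```

```bash
python3 - <<'E'
from h import *
st();print(monitor.read_state()['torque'])
a,W=snap('wrist','w9');t,_=snap('top');s,_=snap('side')
f=lambda i,y,x,h,w:cv2.resize(i[y:y+h,x:x+w],(400,int(400*h/w)),interpolation=cv2.INTER_CUBIC)
A=f(a,60,220,200,200);B=f(s,190,260,60,100);C=f(t,150,275,100,70)
C=cv2.resize(C,(220,314))
o=np.zeros((400,800,3),np.uint8);o[:,:400]=A;o[:240,400:]=B
cv2.imwrite('pics/v9.png',o)
E
```

```text
t 26.8 p [0.5183 0.0795 0.077 ] rv [-2.195  0.062  2.191] w 0.198 q [ 0.105  0.13   2.071 -0.     0.939  1.732] F [ 0.6 -0.6 -3.6]
axes x [ 0.002 -0.    -1.   ] y [-0.056 -0.998  0.   ] z [-0.998  0.056 -0.002]
[0.0030235  0.00335331 0.02557684]
```

View pics/v9.png

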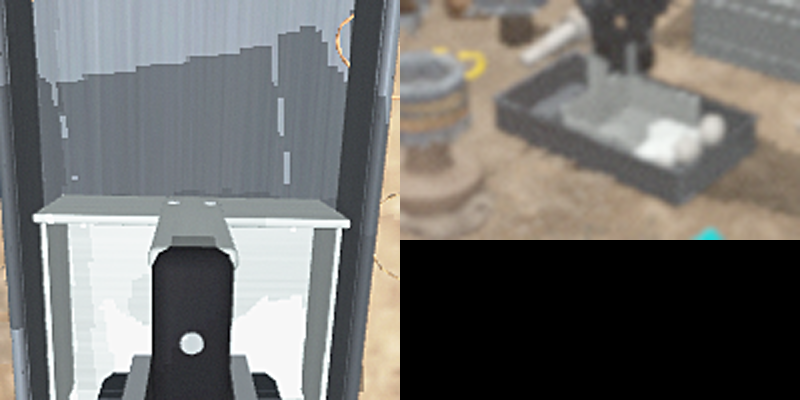

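Call:
{"method": "jog_arm", "body": {
  "rows": [
    [0,0,0.002,0,0,0,0],
    [0,0,0.004,0,0,0,0],
    [0,0,0.006,0,0,0,0],
    [0,0,0.007,0,0,0,0],
    [0,0,0.007,0,0,0,0],
    [0,0,0.007,0,0,0,0]
  ]
}}

```text
time: 27.55
tool_pos: [0.512, 0.0799, 0.0771]
tcp_rot: [-2.196, 0.062, 2.19]
wrist_force: [0.2, 0.5, -3.1]
width: 0.197
```

```bash
python3 - <<'E'
from h import *
st()
s,_=snap('side');cv2.imwrite('pics/s10.png',cv2.resize(s[195:245,280:360],(640,400),interpolation=cv2.INTER_CUBIC))
E
```

```text
t 27.55 p [0.512  0.0799 0.0771] rv [-2.196  0.062  2.19 ] w 0.197 q [ 1.070e-01  1.190e-01  2.084e+00 -1.000e-03  9.370e-01  1.734e+00] F [ 0.2  0.5 -3.1]
axes x [ 0.002 -0.    -1.   ] y [-0.056 -0.998  0.   ] z [-0.998  0.056 -0.002]
```

View pics/s10.png

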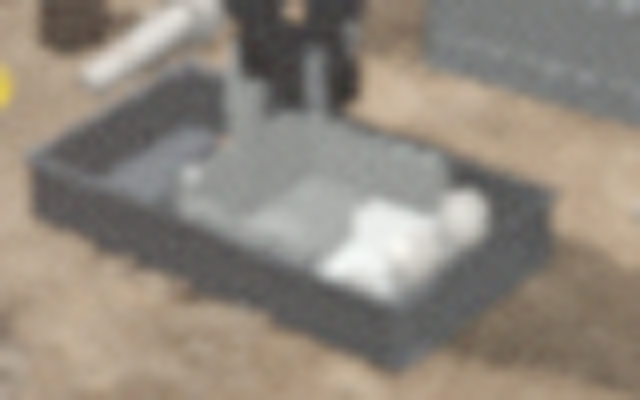

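Call:
{"method": "jog_arm", "body": {
  "rows": [
    [0,0,0.002,0,0,0,0],
    [-0.002,0,0.003,0,-0.05,0,0],
    [-0.004,0,0.004,0,-0.1,0,0],
    [-0.006,0,0.006,0,-0.15,0,0],
    [-0.007,0,0.007,0,-0.2,0,0],
    [-0.0085,0,0.008,0,-0.25,0,0],
    [-0.01,0,0.009,0,-0.3,0,0],
    [-0.0105,0,0.009,0,-0.35,0,0],
    [-0.011,0,0.009,0,-0.38,0,0],
    [-0.011,0,0.009,0,-0.38,0,0],
    [-0.011,0,0.009,0,-0.38,0,0],
    [-0.011,0,0.009,0,-0.38,0,0]
  ]
}}

```text
time: 28.8
tool_pos: [0.5029, 0.0804, 0.0882]
tcp_rot: [-1.74, 0.049, 2.559]
wrist_force: [0.4, -0.8, -2.0]
width: 0.202
```

```bash
python3 - <<'E'
from h import *
st()
s,_=snap('side');t,_=snap('top');a,_=snap('wrist')
f=lambda i,y,x,h,w:cv2.resize(i[y:y+h,x:x+w],(400,int(400*h/w)),interpolation=cv2.INTER_CUBIC)
cv2.imwrite('pics/s11.png',np.hstack([f(s,185,280,70,80),cv2.resize(a[:280],(400,350))]))
cv2.imwrite('pics/t11.png',t)
E
```

```text
t 28.8 p [0.5029 0.0804 0.0882] rv [-1.74   0.049  2.559] w 0.202 q [0.076 0.338 1.839 0.05  1.339 1.683] F [ 0.4 -0.8 -2. ]
axes x [-0.367  0.021 -0.93 ] y [-0.056 -0.998  0.   ] z [-0.928  0.052  0.368]
```

View pics/s11.png

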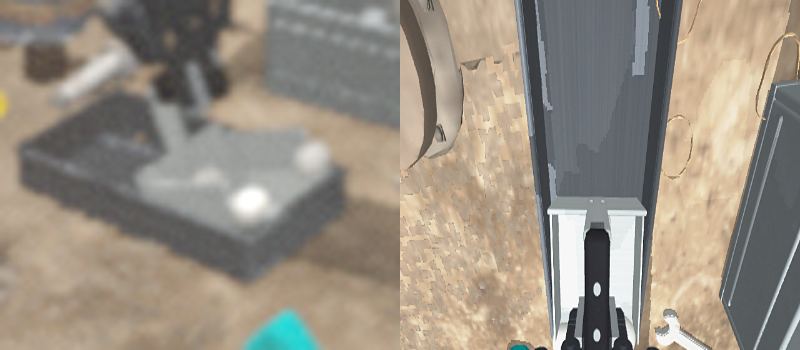

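```bash
python3 - <<'E'
from h import *
Q=cam('side')
def ony(P,u,v,y):
    d=P[4][:3,:3]@np.array([(u-P[2])/P[0],(v-P[3])/P[1],1]);o=P[4][:3,3];return np.round(o+d*(y-o[1])/d[1],3)
for n,u,v,ys in[('far',342.8,216,(.04,.05,.06)),('mid',330,225.6,(.06,.08,.1)),('near',321.6,221,(.08,.1,.12))]:
    for y in ys:print(n,ony(Q,u,v,y))
s=monitor.read_state();print([np.round(s['tool_pos']+R.from_rotvec(s['tcp_rot']).as_matrix()@np.array(v),3) for v in([.071,-.047,.053],[.071,.047,.053])])
print('proj lip L/R',proj(Q,s['tool_pos']+R.from_rotvec(s['tcp_rot']).as_matrix()@np.array([.071,-.047,.053])),proj(Q,s['tool_pos']+R.from_rotvec(s['tcp_rot']).as_matrix()@np.array([.071,.047,.053])))
t=cv2.imread('pics/t11.png');cv2.imwrite('pics/t11z.png',cv2.resize(t[170:250,270:350],(560,560),interpolation=cv2.INTER_CUBIC))
a,_=snap('wrist','w11')
E
```

```text
far [0.436 0.04  0.047]
far [0.43  0.05  0.053]
far [0.424 0.06  0.06 ]
mid [0.477 0.06  0.004]
mid [0.465 0.08  0.018]
mid [0.452 0.1   0.032]
near [0.501 0.08  0.026]
near [0.487 0.1   0.04 ]
near [0.474 0.12  0.054]
[array([0.43 , 0.132, 0.042]), array([0.425, 0.038, 0.042])]
proj lip L/R [330.53667174 228.96273474] [345.65108251 217.73171825]
```

Call:
{"method": "jog_arm", "body": {
  "rows": [
    [-0.001,0,-0.001,0,-0.05,0,0],
    [-0.002,0,-0.003,0,-0.1,0,0],
    [-0.003,0,-0.004,0,-0.15,0,0],
    [-0.004,0,-0.006,0,-0.2,0,0],
    [-0.005,0,-0.007,0,-0.25,0,0],
    [-0.006,0,-0.009,0,-0.32,0,0],
    [-0.006,0,-0.009,0,-0.32,0,0],
    [-0.006,0,-0.009,0,-0.32,0,0],
    [-0.006,0,-0.009,0,-0.32,0,0]
  ]
}}

```text
time: 29.9
tool_pos: [0.5134, 0.0799, 0.0909]
tcp_rot: [-1.31, 0.037, 2.799]
wrist_force: [0.4, 0.7, -3.6]
width: 0.198
```

```bash
cat >> h.py <<'E'
def pcs():
    s=monitor.read_state();M=R.from_rotvec(s['tcp_rot']).as_matrix();Q=cam('side');b,_=snap('side')
    L=[s['tool_pos']+M@np.array([.071,k*.047,.053]) for k in(-1,1)]
    print('lip L/R',[np.round(proj(Q,l)).tolist() for l in L],'back',[np.round(proj(Q,s['tool_pos']+M@np.array([.071,k*.047,-.043]))).tolist() for k in(-1,1)])
    for th in(170,190,210):
        m=np.zeros(b.shape[:2],np.uint8);m[185:250,280:365]=(b[185:250,280:365].min(2)>th);print(th,blobs(m,4))
    return b
E
python3 - <<'E'
from h import *
st();b=pcs()
a,_=snap('wrist')
cv2.imwrite('pics/s12.png',np.hstack([cv2.resize(b[175:255,275:365],(450,400),interpolation=cv2.INTER_CUBIC),cv2.resize(a[150:400,220:420],(320,400))]))
E
```

```text
t 29.9 p [0.5134 0.0799 0.0909] rv [-1.31   0.037  2.799] w 0.198 q [0.058 0.567 1.614 0.073 1.652 1.664] F [ 0.4  0.7 -3.6]
axes x [-0.64   0.036 -0.768] y [-0.056 -0.998 -0.   ] z [-0.767  0.043  0.641]
lip L/R [[331.0, 222.0], [346.0, 211.0]] back [[314.0, 231.0], [329.0, 220.0]]
170 [(np.int32(12), [354.2, 188.1], [352, 187, 5, 3]), (np.int32(28), [297.6, 199.4], [294, 197, 8, 6]), (np.int32(52), [313.1, 217.9], [308, 209, 10, 15]), (np.int32(72), [328.0, 218.4], [323, 213, 14, 11]), (np.int32(10), [362.4, 219.7], [360, 219, 5, 3])]
190 [(np.int32(13), [298.2, 198.8], [296, 197, 5, 5]), (np.int32(25), [327.2, 217.2], [324, 215, 7, 6]), (np.int32(20), [311.8, 220.2], [309, 219, 8, 4]), (np.int32(4), [332.2, 220.8], [331, 220, 3, 2])]
210 [(np.int32(9), [311.1, 220.6], [309, 219, 5, 4])]
```

View pics/s12.png

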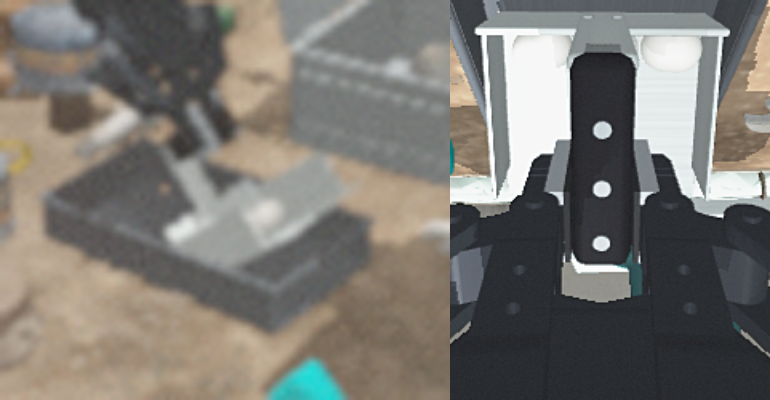

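```bash
python3 - <<'E'
from h import *
print(rel([.5134,.0799,.17],-.65,-.056));print(rel([.5134,.0799,.25],-.45,-.056));print(rel([.47,-.1,.26],-.45,-.056));print(rel([.44,-.19,.26],-.45,-.1))
E
```

```text
[-0.0605, 0.0001, 0.0503, 0.0002, 0.0452, 0.0]
[-0.1219, 0.0, 0.1016, 0.0002, 0.2452, 0.0]
[-0.1083, 0.1821, 0.1336, 0.0002, 0.2452, 0.0]
[-0.0923, 0.2736, 0.1527, 0.0373, 0.2451, -0.0239]
```

Call:
{"method": "jog_arm", "body": {
  "rows": [
    [-0.008,0,0.006,0,0,0,0],
    [-0.024,0,0.02,0,0,0,0],
    [-0.042,0,0.035,0,0.02,0,0],
    [-0.06,0,0.05,0,0.045,0,0],
    [-0.08,0,0.067,0,0.1,0,0],
    [-0.1,0,0.084,0,0.17,0,0],
    [-0.115,0,0.096,0,0.22,0,0],
    [-0.122,0.003,0.102,0,0.245,0,0],
    [-0.122,0.015,0.105,0,0.245,0,0],
    [-0.121,0.04,0.108,0,0.245,0,0],
    [-0.119,0.065,0.113,0,0.245,0,0],
    [-0.117,0.09,0.118,0,0.245,0,0],
    [-0.114,0.115,0.122,0,0.245,0,0],
    [-0.112,0.14,0.127,0,0.245,0,0],
    [-0.11,0.165,0.13,0,0.245,0,0],
    [-0.107,0.19,0.135,0,0.245,0,0],
    [-0.103,0.215,0.14,0,0.245,0,0],
    [-0.098,0.24,0.146,0,0.245,0,0],
    [-0.094,0.26,0.15,0,0.245,0,0],
    [-0.092,0.272,0.153,0,0.245,0,0]
  ]
}}

```text
time: 32.0
tool_pos: [0.4377, -0.19, 0.2581]
tcp_rot: [-1.637, 0.046, 2.623]
wrist_force: [0.2, -0.4, -3.0]
width: 0.2
```

```bash
python3 - <<'E'
from h import *
st()
W=wcam();t,P=snap('top','t13')
# tray whites
m=np.zeros(t.shape[:2],np.uint8);m[165:240,285:330]=(t[165:240,285:330].min(2)>150);print('tray white',blobs(m,3))
for ph in(0,.4,.8,1.05):
    c,s=np.cos(ph),np.sin(ph);print(ph,'lip rel TCP',53*-c+71*s,-53*s-71*c)
for pt in(0,.5,1.,1.1):print(pt,rel([.44,-.194,.24],pt,0))
E
```

```text
t 32.0 p [ 0.4377 -0.19    0.2581] rv [-1.637  0.046  2.623] w 0.2 q [-0.365  0.172  1.731 -0.133  1.674  1.278] F [ 0.2 -0.4 -3. ]
axes x [-0.438  0.026 -0.898] y [-0.058 -0.998 -0.001] z [-0.897  0.051  0.439]
tray white [(np.int32(6), [315.5, 237.0], [315, 236, 2, 3])]
0 lip rel TCP -53.0 -71.0
0.4 lip rel TCP -21.16753037823872 -86.03450271656332
0.8 lip rel TCP 14.006826858466347 -87.48604918132345
1.05 lip rel TCP 35.21578347891368 -81.3009753567955
0 [0.0155, 0.0027, -0.0105, -0.0573, 0.4543, 0.0128]
0.5 [0.0155, 0.0027, -0.0105, -0.0605, 0.9541, -0.0018]
1.0 [0.0155, 0.0027, -0.0105, -0.0612, 1.454, -0.0176]
1.1 [0.0155, 0.0027, -0.0105, -0.061, 1.5539, -0.0209]
```

```bash
python3 - <<'E'
from h import *
for i in range(4):
    f=(i+1)/4;print(rel([.4377+f*.05,-.19+f*.0,.2581-f*.055],-.45+.05*f,-.057-.31*f))
for k in range(13):
    ph=-.4+.11*(k+1);x=.488-.013*min(1,max(0,ph/.8));print(rel([x,-.19,.203],min(ph,1.0),-.367))
E
```

```text
[0.0072, -0.0019, -0.0175, 0.0686, 0.0169, -0.0333]
[0.0141, -0.0026, -0.0348, 0.139, 0.0293, -0.0659]
[0.021, -0.0033, -0.052, 0.2097, 0.0417, -0.0975]
[0.0279, -0.0041, -0.0693, 0.2809, 0.0539, -0.1284]
[0.0278, -0.0041, -0.0696, 0.2878, 0.163, -0.1128]
[0.0278, -0.0041, -0.0696, 0.2941, 0.2721, -0.097]
[0.0278, -0.0041, -0.0696, 0.2999, 0.3813, -0.081]
[0.0281, -0.004, -0.069, 0.3052, 0.4904, -0.0646]
[0.0289, -0.0039, -0.0674, 0.3098, 0.5995, -0.048]
[0.0297, -0.0038, -0.0658, 0.3139, 0.7085, -0.0311]
[0.0304, -0.0037, -0.0642, 0.3173, 0.8176, -0.0139]
[0.0312, -0.0036, -0.0626, 0.3202, 0.9267, 0.0036]
[0.032, -0.0035, -0.061, 0.3225, 1.0357, 0.0214]
[0.0328, -0.0034, -0.0594, 0.3241, 1.1447, 0.0395]
[0.0335, -0.0033, -0.0579, 0.3251, 1.2537, 0.0579]
[0.0335, -0.0033, -0.0579, 0.3254, 1.3627, 0.0767]
[0.0335, -0.0033, -0.0579, 0.3252, 1.4419, 0.0905]
```

Call:
{"method": "jog_arm", "body": {
  "rows": [
    [0.007,-0.002,-0.0175,0.069,0.017,-0.033,0],
    [0.014,-0.003,-0.035,0.139,0.029,-0.066,0],
    [0.021,-0.003,-0.052,0.21,0.042,-0.098,0],
    [0.028,-0.004,-0.069,0.281,0.054,-0.128,0],
    [0.028,-0.004,-0.07,0.281,0.054,-0.128,0],
    [0.028,-0.004,-0.07,0.288,0.163,-0.113,0],
    [0.028,-0.004,-0.07,0.294,0.272,-0.097,0],
    [0.028,-0.004,-0.07,0.3,0.381,-0.081,0],
    [0.028,-0.004,-0.069,0.305,0.49,-0.065,0],
    [0.029,-0.004,-0.067,0.31,0.6,-0.048,0],
    [0.03,-0.004,-0.066,0.314,0.709,-0.031,0],
    [0.03,-0.004,-0.064,0.317,0.818,-0.014,0],
    [0.031,-0.004,-0.063,0.32,0.927,0.004,0],
    [0.032,-0.0035,-0.061,0.3225,1.036,0.021,0],
    [0.033,-0.0035,-0.059,0.324,1.145,0.04,0],
    [0.0335,-0.003,-0.058,0.325,1.254,0.058,0],
    [0.0335,-0.003,-0.058,0.325,1.363,0.077,0],
    [0.0335,-0.003,-0.058,0.325,1.442,0.09,0],
    [0.0335,-0.003,-0.058,0.325,1.442,0.09,0],
    [0.0335,-0.003,-0.058,0.325,1.442,0.09,0]
  ]
}}

```text
time: 34.05
tool_pos: [0.5038, -0.2027, 0.2239]
tcp_rot: [-2.856, 0.525, 0.889]
wrist_force: [-47.1, 3.9, 9.8]
width: 0.201
```

```bash
python3 - <<'E'
from h import *
st();snap('side','side14');snap('top','top14');snap('wrist','w14')
E
```

```text
t 34.05 p [ 0.5038 -0.2027  0.2239] rv [-2.856  0.525  0.889] w 0.201 q [-0.5   -0.472  2.571  0.96   0.136  0.536] F [-47.1   3.9   9.8]
axes x [ 0.77  -0.293 -0.567] y [-0.355 -0.935  0.002] z [-0.531  0.2   -0.824]
```

```bash
python3 - <<'E'
from h import *
s,M=monitor.read_state(),None
for f in(.17,.33,.5,.67,.83,1):
    print(rel(np.array([.5038,-.2027,.2239])*(1-f)+f*np.array([.49,-.19,.235]),.967-f*.85,-.365))
t=cv2.imread('pics/top14.png');m=np.zeros(t.shape[:2],np.uint8);m[165:245,285:440]=(t[165:245,285:440].min(2)>190);print(blobs(m,3))
E
```

```text
[-0.0033, -0.001, 0.0001, 0.0037, -0.1449, 0.0007]
[-0.0066, -0.0021, 0.0002, 0.0037, -0.2809, 0.0004]
[-0.0101, -0.0033, 0.0003, 0.0038, -0.4254, 0.0002]
[-0.0136, -0.0044, 0.0005, 0.0038, -0.5699, -0.0001]
[-0.0169, -0.0056, 0.0006, 0.0038, -0.7059, -0.0004]
[-0.0205, -0.0067, 0.0007, 0.0038, -0.8504, -0.0006]
[(np.int32(420), [411.6, 181.3], [395, 170, 33, 31]), (np.int32(123), [394.3, 188.0], [388, 181, 14, 15]), (np.int32(167), [374.1, 199.8], [364, 193, 23, 17]), (np.int32(23), [367.0, 222.7], [365, 219, 5, 9]), (np.int32(19), [373.6, 229.4], [371, 228, 6, 4]), (np.int32(81), [399.6, 239.0], [389, 235, 20, 10]), (np.int32(28), [341.8, 241.6], [339, 239, 7, 6])]
```

Call:
{"method": "jog_arm", "body": {
  "rows": [
    [-0.003,-0.001,0,0.004,-0.145,0,0],
    [-0.007,-0.002,0,0.004,-0.281,0,0],
    [-0.01,-0.003,0,0.004,-0.425,0,0],
    [-0.014,-0.004,0,0.004,-0.57,0,0],
    [-0.017,-0.006,0,0.004,-0.706,0,0],
    [-0.02,-0.007,0,0.004,-0.85,0,0],
    [-0.02,-0.007,0,0.004,-0.85,0,0]
  ]
}}

```text
time: 34.9
tool_pos: [0.4901, -0.1894, 0.2375]
tcp_rot: [-2.178, 0.4, 1.882]
wrist_force: [1.2, -0.4, -2.5]
width: 0.198
```

```bash
python3 - <<'E'
from h import *
st();s,_=snap('side','side15');t,_=snap('top','top15');a,_=snap('wrist','w15')
f=lambda i,y,x,h,w,W,H:cv2.resize(i[y:y+h,x:x+w],(W,H),interpolation=cv2.INTER_CUBIC)
o=np.zeros((600,800,3),np.uint8);o[:300,:400]=f(s,130,310,90,120,400,300);o[:300,400:]=f(t,165,340,75,100,400,300);o[300:550,:400]=cv2.resize(a,(400,250));o[300:550,400:]=cv2.resize(cv2.imread('pics/w14.png'),(400,250))
cv2.imwrite('pics/v15.png',o)
E
```

```text
t 34.9 p [ 0.4901 -0.1894  0.2375] rv [-2.178  0.4    1.882] w 0.198 q [-0.421 -0.124  2.013  0.009  1.107  1.508] F [ 1.2 -0.4 -2.5]
axes x [ 0.136 -0.052 -0.989] y [-0.354 -0.935  0.001] z [-0.925  0.35  -0.145]
```

View pics/v15.png

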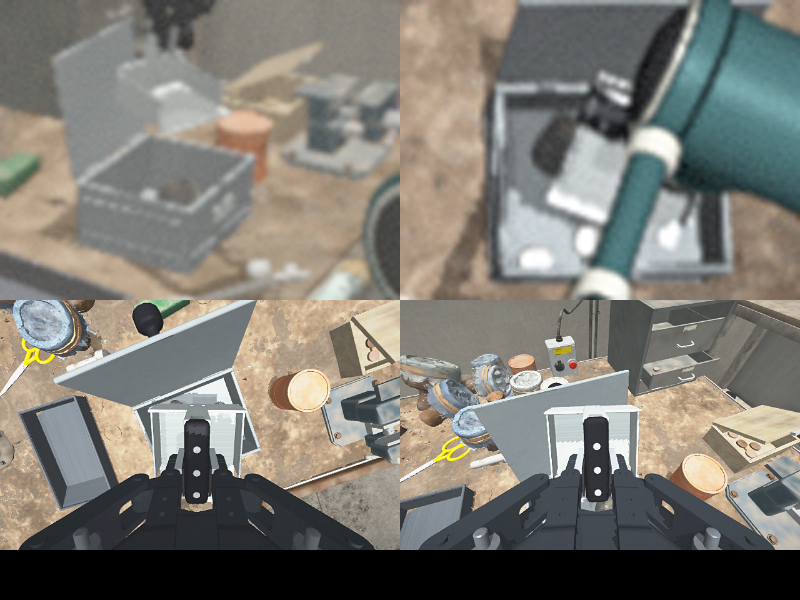

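```bash
python3 - <<'E'
from h import *
print(rel([.49,-.19,.25],0,-.365));print(rel([.49,.04,.25],0,-.056));print(rel([.573,.0757,.2],0,-.056));print(rel([.573,.0757,.12],0,-.056))
E
```

```text
[-0.0153, 0.0007, -0.0005, 0.0029, -0.1495, 0.0005]
[-0.0274, -0.2144, 0.0801, -0.3055, -0.1484, -0.0226]
[0.0317, -0.2771, 0.0233, -0.3055, -0.1484, -0.0226]
[0.1108, -0.2771, 0.0352, -0.3055, -0.1484, -0.0226]
```

Call:
{"method": "jog_arm", "body": {
  "rows": [
    [-0.008,0,0,0,-0.08,0,0],
    [-0.015,-0.005,0,-0.01,-0.149,0,0],
    [-0.017,-0.03,0.01,-0.05,-0.149,-0.003,0],
    [-0.019,-0.065,0.024,-0.1,-0.149,-0.007,0],
    [-0.021,-0.1,0.037,-0.15,-0.149,-0.011,0],
    [-0.023,-0.135,0.05,-0.2,-0.149,-0.015,0],
    [-0.025,-0.17,0.063,-0.25,-0.149,-0.019,0],
    [-0.027,-0.2,0.075,-0.29,-0.149,-0.022,0],
    [-0.027,-0.22,0.078,-0.3055,-0.149,-0.022,0],
    [-0.02,-0.24,0.06,-0.3055,-0.149,-0.022,0],
    [0,-0.26,0.045,-0.3055,-0.149,-0.022,0],
    [0.015,-0.27,0.03,-0.3055,-0.149,-0.022,0],
    [0.032,-0.277,0.023,-0.3055,-0.149,-0.022,0],
    [0.06,-0.277,0.028,-0.3055,-0.149,-0.022,0],
    [0.09,-0.277,0.032,-0.3055,-0.149,-0.022,0],
    [0.111,-0.277,0.035,-0.3055,-0.149,-0.022,0],
    [0.111,-0.277,0.035,-0.3055,-0.149,-0.022,0],
    [0.111,-0.277,0.035,-0.3055,-0.149,-0.022,0]
  ]
}}

```text
time: 36.85
tool_pos: [0.5716, 0.0754, 0.1202]
tcp_rot: [-2.193, 0.061, 2.194]
wrist_force: [-0.1, 0.0, -2.6]
width: 0.2
```

```bash
python3 - <<'E'
from h import *
st();print(rel([.573,.0757,.078],0,-.056))
a,W=snap('wrist','w16')
# pan tilt check: back-wall top corners & predicted
s=monitor.read_state();M=R.from_rotvec(s['tcp_rot']).as_matrix()
for v in([.071-.044,-.049,-.043],[.071-.044,.049,-.043]):print('pred backwall top',proj(W,s['tool_pos']+M@np.array(v)))
g=cv2.cvtColor(a,cv2.COLOR_BGR2GRAY);p=proj(W,s['tool_pos']+M@np.array([.027,.03,-.043]));u,v=p.astype(int);print(p,g[v-25:v+25:2,u])
W8=cv2.imread('pics/w9.png');g8=cv2.cvtColor(W8,cv2.COLOR_BGR2GRAY);print(g8[v-25:v+25:2,u])
E
```

```text
t 36.85 p [0.5716 0.0754 0.1202] rv [-2.193  0.061  2.194] w 0.2 q [ 0.088  0.175  1.928 -0.     1.04   1.715] F [-0.1  0.  -2.6]
axes x [-0.001 -0.    -1.   ] y [-0.055 -0.998  0.   ] z [-0.998  0.055  0.001]
[0.0422, -0.0004, -0.0014, 0.0006, 0.0007, -0.0004]
pred backwall top [232.71626124 164.38347395]
pred backwall top [396.03477609 164.415429  ]
[364.3658642  164.40923263] [111 110 109 110 110 110 109 106 108 112  99 100 101 101 138 133 133 136
 129 241 226 229 226 225 224]
[176 177 175 173 171 172 172 112 116 113 135 149 146 150 146 217 243 207
 233 233 232 234 232 232 231]
```

```bash
python3 - <<'E'
from h import *
W=wcam();s=monitor.read_state();M=R.from_rotvec(s['tcp_rot']).as_matrix()
g0=np.array([-.019+.0,0,0]) # pivot: grasp point, tool x back
for d in(0,.05,.1,.15):
    r=R.from_rotvec([0,-d,0]).as_matrix()
    print(d,[np.round(proj(W,s['tool_pos']+M@(r@(np.array(v)-g0)+g0)),1).tolist() for v in([.027,.03,-.043],[.027,.03,-.048],[.071,.03,-.04])])
for n in('w9','w16'):
    g=cv2.cvtColor(cv2.imread(f'pics/{n}.png'),cv2.COLOR_BGR2GRAY).astype(int)
    for u in(270,364):print(n,u,g[150:190,u].tolist())
E
```

```text
0 [[364.2, 166.4], [364.6, 158.1], [354.2, 160.5]]
0.05 [[363.4, 169.6], [363.7, 161.4], [353.7, 166.1]]
0.1 [[362.7, 172.9], [362.9, 164.9], [353.1, 171.6]]
0.15 [[362.0, 176.4], [362.2, 168.4], [352.7, 177.2]]
w9 270 [123, 123, 122, 125, 125, 127, 122, 135, 157, 152, 151, 151, 151, 148, 150, 155, 147, 166, 248, 249, 241, 215, 220, 246, 243, 242, 241, 242, 243, 244, 244, 244, 242, 243, 243, 242, 241, 243, 243, 241]
w9 364 [173, 172, 110, 112, 113, 116, 114, 113, 112, 135, 148, 149, 147, 146, 150, 150, 148, 146, 144, 217, 246, 243, 234, 207, 236, 233, 233, 233, 235, 232, 232, 234, 232, 232, 231, 232, 230, 231, 232, 234]
w16 270 [112, 112, 112, 111, 112, 111, 111, 112, 110, 112, 112, 112, 112, 111, 110, 117, 141, 139, 134, 136, 138, 134, 139, 138, 134, 152, 240, 245, 232, 219, 240, 240, 237, 237, 237, 237, 239, 241, 239, 239]
w16 364 [112, 109, 107, 106, 107, 108, 109, 112, 97, 99, 99, 100, 103, 101, 100, 101, 126, 138, 135, 133, 135, 133, 137, 136, 131, 129, 201, 241, 237, 226, 198, 229, 227, 226, 226, 225, 224, 224, 225, 223]
```

Call:
{"method": "jog_arm", "body": {
  "rows": [
    [0,0,-0.002,0,0.06,0,0],
    [0.01,0,-0.002,0,0.11,0,0],
    [0.02,0,-0.002,0,0.11,0,0],
    [0.03,0,-0.002,0,0.11,0,0],
    [0.037,0,-0.002,0,0.11,0,0],
    [0.041,0,-0.002,0,0.11,0,0],
    [0.043,0,-0.002,0,0.11,0,0],
    [0.043,0,-0.002,0,0.11,0,0],
    [0.043,0,-0.002,0,0.11,0,0]
  ]
}}

```text
time: 37.8
tool_pos: [0.5755, 0.0754, 0.0786]
tcp_rot: [-2.314, 0.064, 2.068]
wrist_force: [-0.2, -0.3, -2.1]
width: 0.202
```

Call:
{"method": "jog_arm", "body": {
  "rows": [
    [0,0,0,0,0,0,15],
    [0,0,0,0,0,0,20],
    [0,0,0,0,0,0,30],
    [0,0,0,0,0,0,50],
    [0,0,0,0,0,0,50],
    [-0.02,0,0,0,0,0,50],
    [-0.05,0,0,0,0,0,60],
    [-0.09,0,0,0,0,0,70],
    [-0.13,0,0,0,-0.05,0,90],
    [-0.17,0,0,0,-0.11,0,100],
    [-0.2,0,0,0,-0.11,0,100],
    [-0.2,0,0,0,-0.11,0,100],
    [-0.2,0,0,0,-0.11,0,100]
  ]
}}

```text
time: 39.1
tool_pos: [0.5538, 0.0767, 0.2785]
tcp_rot: [-2.198, 0.061, 2.188]
wrist_force: [-0.2, -0.1, -0.0]
width: 1.001
```

```bash
python3 - <<'E'
from h import *
st();a,W=snap('wrist','w17');t,_=snap('top','top17');s,_=snap('side','side17')
f=lambda i,y,x,h,w,W,H:cv2.resize(i[y:y+h,x:x+w],(W,H),interpolation=cv2.INTER_CUBIC)
o=np.zeros((600,800,3),np.uint8);o[:300,:480]=cv2.resize(a,(480,300));o[300:,:400]=f(t,160,280,90,160,400,300)[:,:];o[300:,400:]=f(s,130,270,120,160,400,300)
cv2.imwrite('pics/v17.png',o)
E
```

```text
t 39.1 p [0.5538 0.0767 0.2785] rv [-2.198  0.061  2.188] w 1.001 q [ 0.093  0.015  1.799 -0.     1.323  1.72 ] F [-0.2 -0.1 -0. ]
axes x [ 0.005  0.    -1.   ] y [-0.056 -0.998 -0.   ] z [-0.998  0.056 -0.005]
```

View pics/v17.png

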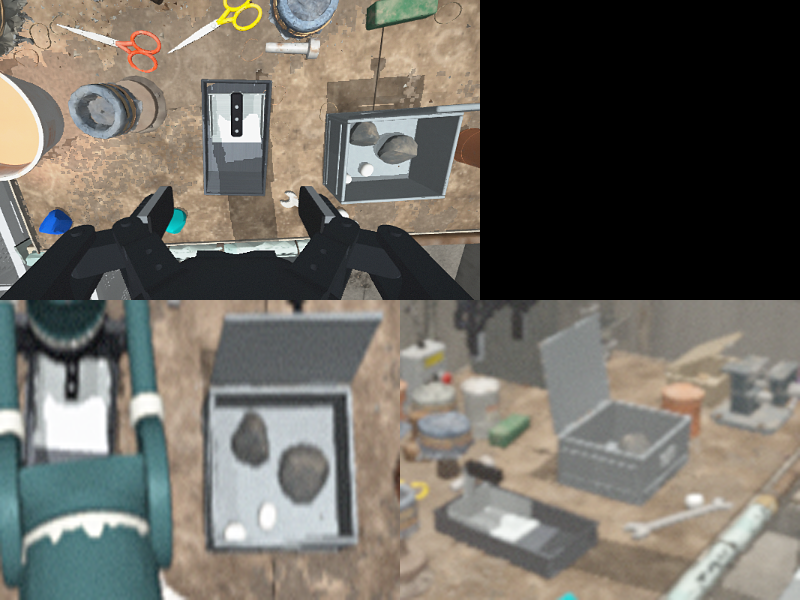

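```bash
python3 - <<'E'
from h import *
P=cam('top');Q=cam('side');W=wcam()
I={n:cv2.imread(f'pics/{n}.png') for n in('side7','side17','top7','top15','top17','w17')}
g=lambda n:cv2.cvtColor(I[n],cv2.COLOR_BGR2GRAY).astype(int)
d=np.zeros((400,640),np.uint8);d[195:225,370:410]=(g('side17')-g('side7'))[195:225,370:410]>30;bb=blobs(d,5);print(bb)
for b in bb:
    X=onz(Q,*b[1],.011);u,v=proj(P,X);print(np.round(X,3),'top px',u,v,'wrist px',proj(W,X))
    u,v=int(u),int(v);print('top7',g('top7')[v-2:v+3,u-2:u+3].mean(),'top17',g('top17')[v-2:v+3,u-2:u+3].mean())
m=np.zeros((400,640),np.uint8);m[180:270,360:440]=(I['top17'][180:270,360:440].min(2)>185)
for b in blobs(m,5):print('white top17',b,np.round(onz(P,*b[1],.011),3),np.round(onz(P,*b[1],.017),3))
m=np.zeros((400,640),np.uint8);m[130:300,360:640]=(I['w17'][130:300,360:640].min(2)>175)
for b in blobs(m,15):print('white w17',b,np.round(onz(W,*b[1],.011),3))
E
```

```text
[(np.int32(34), [387.4, 209.4], [384, 207, 8, 6])]
[ 0.347 -0.151  0.011] top px 378.0520155298247 256.52571406428467 wrist px [459.54221231 283.96506314]
top7 130.28 top17 210.92
white top17 (np.int32(8), [419.8, 191.0], [419, 189, 2, 6]) [ 0.566 -0.298  0.011] [ 0.564 -0.297  0.017]
white top17 (np.int32(1185), [389.1, 214.6], [365, 193, 50, 40]) [ 0.485 -0.192  0.011] [ 0.484 -0.191  0.017]
white top17 (np.int32(11), [420.1, 202.8], [420, 198, 2, 10]) [ 0.525 -0.297  0.011] [ 0.524 -0.296  0.017]
white top17 (np.int32(5), [421.0, 217.0], [421, 215, 1, 5]) [ 0.477 -0.298  0.011] [ 0.476 -0.296  0.017]
white top17 (np.int32(189), [374.3, 261.0], [360, 253, 29, 17]) [ 0.332 -0.138  0.011] [ 0.332 -0.137  0.017]
white w17 (np.int32(298), [611.4, 143.8], [584, 140, 56, 9]) [ 0.563 -0.345  0.011]
white w17 (np.int32(1498), [534.0, 164.5], [464, 150, 154, 35]) [ 0.54  -0.241  0.011]
white w17 (np.int32(315), [603.8, 205.7], [591, 155, 26, 105]) [ 0.471 -0.356  0.011]
white w17 (np.int32(2551), [490.1, 218.1], [456, 165, 91, 103]) [ 0.46  -0.187  0.011]
white w17 (np.int32(52), [453.4, 189.0], [452, 166, 4, 48]) [ 0.509 -0.127  0.011]
white w17 (np.int32(283), [387.4, 267.6], [374, 256, 24, 21]) [ 0.384 -0.032  0.011]
white w17 (np.int32(359), [525.9, 266.3], [456, 261, 137, 11]) [ 0.374 -0.255  0.011]
white w17 (np.int32(75), [458.5, 285.0], [452, 281, 13, 10]) [ 0.345 -0.149  0.011]
```

```bash
python3 - <<'E'
from h import *
print(rel([.4,-.15,.22],0,0))
E
```

```text
[0.0556, 0.2346, 0.1392, -0.0556, 0.0011, -0.0004]
```

Call:
{"method": "jog_arm", "body": {
  "rows": [
    [0,0.04,0.025,-0.055,0,0,100],
    [0,0.08,0.05,-0.055,0,0,100],
    [0,0.12,0.075,-0.055,0,0,100],
    [0.01,0.16,0.1,-0.055,0,0,100],
    [0.03,0.2,0.125,-0.055,0,0,100],
    [0.05,0.235,0.139,-0.055,0,0,100],
    [0.056,0.235,0.139,-0.055,0,0,100],
    [0.056,0.235,0.139,-0.055,0,0,100]
  ]
}}

```text
time: 40.05
tool_pos: [0.3981, -0.1501, 0.217]
tcp_rot: [-2.213, 0.002, 2.225]
wrist_force: [-0.2, 0.3, -0.4]
width: 1.002
```

```bash
python3 - <<'E'
from h import *
st();a,W=snap('wrist','w18');p=proj(W,[.347,-.15,.011]);print(p);u,v=p.astype(int)
xs=np.arange(.40,.30,-.004);ys=np.arange(-.07,-.25,-.004)
for x in xs:
    r=''
    for y in ys:
        q=np.round(proj(W,[x,y,.008])).astype(int)
        if 0<=q[0]<640 and 0<=q[1]<400:
            c=a[q[1],q[0]].astype(int);r+='#' if c.min()>205 else '+' if c.min()>170 else 'o' if c.min()>140 and np.ptp(c)<25 else '.'
        else:r+=' '
    print(round(x,3),r)
E
```

```text
t 40.05 p [ 0.3981 -0.1501  0.217 ] rv [-2.213e+00  2.000e-03  2.225e+00] w 1.002 q [-0.419 -0.211  2.118 -0.     1.241  1.156] F [-0.2  0.3 -0.4]
axes x [-0.005  0.002 -1.   ] y [-0.004 -1.    -0.002] z [-1.     0.004  0.006]
[314.95895531 213.97733319]
0.4 .............................................
0.396 .............................................
0.392 ............................o................
0.388 .............................................
0.384 .............................................
0.38 .............................................
0.376 .............................................
0.372 #............................................
0.368 ##o.+........................................
0.364 #####........................................
0.36 #######......................................
0.356 .########........+#+.........................
0.352 ...########.....####+........................
0.348 .....#######+...#####+.......................
0.344 ......+######+..######o......................
0.34 ........+######o######o......................
0.336 ..........o#####o+####.......................
0.332 .............###ooo++........................
0.328 ...............o+++o+#.......................
0.324 ................+++o###..##+.................
0.32 ..................++###+#####................
0.316 ....................##########...............
0.312 ......................####...................
0.308 ......................####...................
0.304 .......................###...................
0.3 .......................####..................
```

```bash
python3 - <<'E'
from h import *
for p in([.350,-.1475,.06],[.350,-.1475,.010],[.353,-.190,.010],[.353,-.19,.003]):print(rel(p,0,0))
E
```

```text
[0.1585, -0.0021, 0.0489, -0.0018, 0.0034, 0.0012]
[0.2085, -0.002, 0.0487, -0.0018, 0.0034, 0.0012]
[0.2084, 0.0405, 0.0456, -0.0018, 0.0034, 0.0012]
[0.2154, 0.0405, 0.0456, -0.0018, 0.0034, 0.0012]
```

Call:
{"method": "jog_arm", "body": {
  "rows": [
    [0.04,-0.002,0.02,-0.002,0.003,0,60],
    [0.08,-0.002,0.049,-0.002,0.003,0,60],
    [0.12,-0.002,0.049,-0.002,0.003,0,60],
    [0.155,-0.002,0.049,-0.002,0.003,0,60],
    [0.158,-0.002,0.049,-0.002,0.003,0,60],
    [0.158,-0.002,0.049,-0.002,0.003,0,60]
  ]
}}

```text
time: 40.7
tool_pos: [0.3503, -0.1467, 0.0606]
tcp_rot: [2.219, 0.005, -2.223]
wrist_force: [0.4, -0.5, 0.6]
width: 0.602
```

```bash
python3 - <<'E'
from h import *
st();a,W=snap('wrist')
for x in np.arange(.372,.30,-.003):
    r=''
    for y in np.arange(-.10,-.22,-.003):
        q=np.round(proj(W,[x,y,.011])).astype(int)
        if 0<=q[0]<640 and 0<=q[1]<400:
            c=a[q[1],q[0]].astype(int);r+='#' if c.min()>205 else '+' if c.min()>170 else 'k' if c.max()<60 else '.'
        else:r+=' '
    print(round(x,3),r)
print(rel([.350,-.1475,.010],0,0))
E
```

```text
t 40.7 p [ 0.3503 -0.1467  0.0606] rv [ 2.219  0.005 -2.223] w 0.602 q [-4.630e-01 -1.260e-01  2.364e+00  1.000e-03  9.060e-01  1.105e+00] F [ 0.4 -0.5  0.6]
axes x [-0.002  0.002 -1.   ] y [ 0.002 -1.    -0.002] z [-1.    -0.002  0.002]
0.372 ........................................
0.369 ........................................
0.366 ........................................
0.363 ........................................
0.36 ........................................
0.357 .#............+.........................
0.354 +#...........++++.......................
0.351 ####........+###++......................
0.348 ######.+...++#####+.....................
0.345 ########...++######+....................
0.342 .+########..+######+....................
0.339 ...#########+######+....................
0.336 .....########++###+.....................
0.333 ...k...########+++..........k...........
0.33 ..kk.....########.+.........kk..........
0.327 ..kk.......######.+....+##..kk...k......
0.324 .kkk.........####++++...####kkk..kkk....
0.321 .kkk..........+##++.++..####kkk...kk....
0.318 .kkk.............+.+.++#####kkk...kkk...
0.315 kkkk...............+.+###...kkkk...kkk..
0.312 kkkk................++##....kkkk...kkk..
0.309 kkkk................+###....kkkkk...kkk.
0.306 kkkk................#####...kkkkk....kk.
0.303 kkkk.................####...kkkk.+.kkkkk
0.3 kkk...................#####..kkk.+kkkkkk
[0.0519, 0.0001, 0.0016, 0.0019, -0.001, 0.0007]
```

Call:
{"method": "jog_arm", "body": {
  "rows": [
    [0.02,0,0.002,0,0,0,60],
    [0.035,0,0.002,0,0,0,60],
    [0.045,0,0.002,0,0,0,60],
    [0.05,0,0.002,0,0,0,60],
    [0.05,0,0.002,0,0,0,60],
    [0.05,0,0.002,0,0,0,60]
  ]
}}

```text
time: 41.35
tool_pos: [0.3505, -0.1478, 0.0126]
tcp_rot: [2.223, 0.002, -2.218]
wrist_force: [0.5, -0.5, 0.5]
width: 0.602
```

```bash
python3 - <<'E'
from h import *
st()
E
```

```text
t 41.35 p [ 0.3505 -0.1478  0.0126] rv [ 2.223e+00  2.000e-03 -2.218e+00] w 0.602 q [-4.660e-01 -3.700e-02  2.397e+00  2.000e-03  7.790e-01  1.102e+00] F [ 0.5 -0.5  0.5]
axes x [ 0.002  0.    -1.   ] y [ 0.002 -1.    -0.   ] z [-1.    -0.002 -0.002]
```

Caged. Narrow a bit, drag it away from the spanner (−y), lower, and close.

Call:
{"method": "jog_arm", "body": {
  "rows": [
    [0,0,0,0,0,0,45],
    [0,0,0,0,0,0,40],
    [0,0.004,-0.001,0,0,0,40],
    [0,0.008,-0.002,0,0,0,40],
    [0,0.012,-0.003,0,0,0,40],
    [0,0.016,-0.004,0,0,0,40],
    [0,0.02,-0.004,0,0,0,40],
    [0,0.024,-0.004,0,0,0,40],
    [0,0.028,-0.004,0,0,0,40],
    [0,0.032,-0.004,0,0,0,40],
    [0,0.036,-0.004,0,0,0,40],
    [0,0.04,-0.004,0,0,0,40],
    [0,0.044,-0.004,0,0,0,40],
    [0,0.044,-0.004,0,0,0,40]
  ]
}}

```text
time: 42.75
tool_pos: [0.3548, -0.1923, 0.0128]
tcp_rot: [2.223, 0.002, -2.218]
wrist_force: [-0.5, -0.1, 0.4]
width: 0.398
```

Call:
{"method": "jog_arm", "body": {
  "rows": [
    [0.003,0,0,0,0,0,40],
    [0.007,0,0,0,0,0,40],
    [0.01,0,0,0,0,0,40],
    [0.01,0,0,0,0,0,10],
    [0.01,0,0,0,0,0,5],
    [0.01,0,0,0,0,0,5],
    [0.01,0,0,0,0,0,5],
    [0.01,0,0,0,0,0,5]
  ],
  "force": 30
}}

```text
time: 43.55
tool_pos: [0.3549, -0.1924, 0.0029]
tcp_rot: [2.224, 0.001, -2.217]
wrist_force: [-0.4, -0.5, -0.1]
width: 0.046
```

Call:
{"method": "jog_arm", "body": {
  "rows": [
    [-0.04,0,0,0,0,0,5],
    [-0.08,0,0,0,0,0,40],
    [-0.12,0,-0.02,0,0,0,80],
    [-0.16,0,-0.03,0,0,0,100],
    [-0.2,0,-0.04,0,0,0,100],
    [-0.21,0,-0.04,0,0,0,100],
    [-0.21,0,-0.04,0,0,0,100]
  ]
}}

```text
time: 44.25
tool_pos: [0.3958, -0.193, 0.2154]
tcp_rot: [2.227, -0.001, -2.211]
wrist_force: [0.2, -0.1, -1.1]
width: 0.997
```

```bash
cat >> h.py <<'E'
def amap(a,W,x1,x0,y1,y0,d=.004,z=.011):
    for x in np.arange(x1,x0,-d):
        r=''
        for y in np.arange(y1,y0,-d):
            q=np.round(proj(W,[x,y,z])).astype(int)
            if 0<=q[0]<640 and 0<=q[1]<400:
                c=a[q[1],q[0]].astype(int);r+='#' if c.min()>205 else '+' if c.min()>170 else 'k' if c.max()<60 else '.'
            else:r+=' '
        print(round(x,3),r)
E
python3 - <<'E'
from h import *
st();a,W=snap('wrist','w20');amap(a,W,.41,.30,-.04,-.34)
P=cam('top');t,_=snap('top','top20');s,_=snap('side','side20')
E
```

```text
t 44.25 p [ 0.3958 -0.193   0.2154] rv [ 2.227e+00 -1.000e-03 -2.211e+00] w 0.997 q [-5.110e-01 -1.880e-01  2.102e+00  1.000e-03  1.220e+00  1.057e+00] F [ 0.2 -0.1 -1.1]
axes x [ 0.007 -0.003 -1.   ] y [ 0.002 -1.     0.003] z [-1.    -0.002 -0.007]
0.41 +........+....................................................##+##+........
0.406 +...........................................................................
0.402 #...........................................................................
0.398 #+..........................................................................
0.394 ##..........................................................................
0.39 ###.................................++......................................
0.386 ##+...............................#####................+.+..................
0.382 ##++.....................+........#####+....................................
0.378 ######............................######....................................
0.374 #+######..........................######....................................
0.37 +..#####+.......
[... 768 characters left out ...]
......................................
0.33 ......................++++.#+...............................................
0.326 ........................+++++#.....#........................................
0.322 ..........................+++++++++##.......................................
0.318 ...........................+++.++.###+......................................
0.314 .............................++++++.+#......................................
0.31 ..............................++.+..........................................
0.306 ..............................+++#..........................................
0.302 ...............................+##+.........................................
```

```bash
python3 - <<'E'
from h import *
print(rel([.375,-.184,.06],.15,0),rel([.376,-.184,.004],.15,0))
E
```

```text
[0.1508, -0.0073, 0.0177, 0.0014, 0.1504, 0.0015] [0.2068, -0.0073, 0.0167, 0.0014, 0.1504, 0.0015]
```

Call:
{"method": "jog_arm", "body": {
  "rows": [
    [0.04,-0.007,0.015,0,0.08,0,60],
    [0.08,-0.007,0.018,0,0.15,0,60],
    [0.12,-0.007,0.018,0,0.15,0,60],
    [0.15,-0.007,0.018,0,0.15,0,60],
    [0.17,-0.007,0.017,0,0.15,0,60],
    [0.19,-0.007,0.017,0,0.15,0,60],
    [0.203,-0.007,0.017,0,0.15,0,60],
    [0.207,-0.007,0.017,0,0.15,0,60],
    [0.207,-0.007,0.017,0,0.15,0,60],
    [0.207,-0.007,0.017,0,0.15,0,5],
    [0.207,-0.007,0.017,0,0.15,0,5],
    [0.207,-0.007,0.017,0,0.15,0,5],
    [0.207,-0.007,0.017,0,0.15,0,5],
    [0.207,-0.007,0.017,0,0.15,0,5],
    [0.207,-0.007,0.017,0,0.15,0,5]
  ],
  "force": 30
}}

```text
time: 45.9
tool_pos: [0.3758, -0.1844, 0.0041]
tcp_rot: [2.382, 0.003, -2.049]
wrist_force: [-0.3, -0.1, -0.6]
width: 0.251
```

```bash
python3 - <<'E'
from h import *
for p in([.38,-.184,.19],[.45,-.24,.19],[.45,-.24,.05]):print(rel(p,0,0))
E
```

```text
[-0.1832, -0.0006, -0.0319, 0.0014, -0.15, 0.0013]
[-0.1728, 0.0555, -0.101, 0.0014, -0.15, 0.0013]
[-0.0344, 0.0557, -0.0801, 0.0014, -0.15, 0.0013]
```

Call:
{"method": "jog_arm", "body": {
  "rows": [
    [-0.02,0,0,0,0,0,5],
    [-0.06,0,-0.005,0,0,0,5],
    [-0.1,0,-0.015,0,-0.05,0,5],
    [-0.14,0,-0.024,0,-0.1,0,5],
    [-0.183,0,-0.032,0,-0.15,0,5],
    [-0.18,0.02,-0.06,0,-0.15,0,5],
    [-0.176,0.04,-0.085,0,-0.15,0,5],
    [-0.173,0.055,-0.101,0,-0.15,0,5],
    [-0.173,0.055,-0.101,0,-0.15,0,5],
    [-0.13,0.055,-0.094,0,-0.15,0,5],
    [-0.09,0.055,-0.088,0,-0.15,0,5],
    [-0.055,0.055,-0.083,0,-0.15,0,5],
    [-0.04,0.055,-0.081,0,-0.15,0,5],
    [-0.04,0.055,-0.081,0,-0.15,0,5]
  ]
}}

```text
time: 47.3
tool_pos: [0.4464, -0.237, 0.0523]
tcp_rot: [-2.212, -0.008, 2.227]
wrist_force: [-0.3, -0.3, -0.1]
width: 0.253
```

Call:
{"method": "jog_arm", "body": {
  "rows": [
    [0,0,0,0,0,0,50],
    [0,0,0,0,0,0,50],
    [0,0,0,0,0,0,50],
    [-0.04,0,0,0,0,0,50],
    [-0.08,0,0,0,0,0,60],
    [-0.12,0,0,0,0,0,80],
    [-0.17,0,0,0,0,0,100],
    [-0.21,0,0,0,0,0,100],
    [-0.24,0,0,0,0,0,100],
    [-0.24,0,0,0,0,0,100],
    [-0.24,0,0,0,0,0,100]
  ]
}}

```text
time: 48.4
tool_pos: [0.4486, -0.2386, 0.2943]
tcp_rot: [-2.217, -0.005, 2.224]
wrist_force: [0.2, 0.5, -0.6]
width: 1.004
```

```bash
python3 - <<'E'
from h import *
st();a,W=snap('wrist','w22');s,_=snap('side','side22')
hs=cv2.cvtColor(a,cv2.COLOR_BGR2HSV)
for x in np.arange(.60,.33,-.005):
    r=''
    for y in np.arange(-.09,-.3,-.004):
        q=np.round(proj(W,[x,y,.017])).astype(int)
        if 0<=q[0]<640 and 0<=q[1]<400:
            c=a[q[1],q[0]].astype(int);m=int(c.mean());r+='%x'%(m//16)
        else:r+=' '
    print(round(x,3),r)
E
```

```text
t 48.4 p [ 0.4486 -0.2386  0.2943] rv [-2.217 -0.005  2.224] w 1.004 q [-5.390e-01 -8.700e-02  1.868e+00  1.000e-03  1.365e+00  1.030e+00] F [ 0.2  0.5 -0.6]
axes x [-0.003  0.003 -1.   ] y [ 0.001 -1.    -0.003] z [-1.    -0.001  0.003]
0.6 6666666666666666666666666666666666666666666666666666a
0.595 6666666666666666666666666666656666666666666666666666a
0.59 6666666666666666666666666666555576666666676666666666a
0.585 666666666666666666666666665555555766666666667666666ba
0.58 66666666666666666666666665455555566bbbcddddde666bbbb5
0.575 ddeeeeeeeeeeeeeeeeeeeeea99999999999ceeeeeeeeeeeeeeccb
0.57 4344333444444444444455544444444444444455555555554ebbb
0.565 4545555555555555555555544444444444444444544444554ecbb
0.56 544448eeefeeeeeeeeeeeeee888988889999aaaaa9feeef44ecbb
0.555 544449ddddeeeeeee7767ff99aaaaaaaaaaa9aaa9aa9aef44eeaa
0.55 454458ddddeeeeed77888589a9aa9aaaaaaaaaaaaa9aa9f44de9a
0.545 554447ddddeeeee77a9a97688aa9aaaaaaaaaa9aa9aaa9a44dda9
0.54 54454eddddeee7679999754989aaaaaaaaaaa9aaaaaa9aa459ea9
0.535 554457dddddea66799a665439aaaaa9aa99aaaaaaaa9a9a459966
0.53 554547ddddef7777878765444
[... 1647 characters left out ...]
6555676686698886994b9899aa999999cccd89dc89988
0.385 56667666656578766668899888369999999989aa9999bcbbbaa89
0.38 a56676667666566767779988893a8999999999999999bbaabaa99
0.375 96666667766666666777699a88398899899aaa999baaaacbb9998
0.37 77766666666665666786688898888899989999a9999aaabbaab99
0.365 97685566676666667766666688989989998999999999baaaa9aa9
0.36 bbb966666755666666666679888898889889a9a99888899a98aa9
0.355 bbbbb865676655666666667898888888888999999998999abaab9
0.35 6bbbbbb995566667767666669998888899899899a99888a9aaaa9
0.345 6568abbbbb96666777776669899888899889999899999aa9aaa99
0.34 666666abbbbb98677776678a98998a999988899989999999aa899
0.335 656666779bbbbba966766679988aa9a98889999b9989a989aaa99
```

```bash
python3 - <<'E'
from h import *
for p in([.46,-.2,.32],[.6285,-.1945,.32],[.6285,-.1945,.184]):print(rel(p,0,0))
E
```

```text
[-0.0285, -0.038, -0.0125, 0.0015, 0.0081, 0.0061]
[-0.0299, -0.0432, -0.181, 0.0015, 0.0081, 0.0061]
[0.1061, -0.0424, -0.1821, 0.0015, 0.0081, 0.0061]
```

Call:
{"method": "jog_arm", "body": {
  "rows": [
    [-0.025,-0.03,-0.01,0,0.008,0.006,100],
    [-0.03,-0.04,-0.05,0,0.008,0.006,90],
    [-0.03,-0.043,-0.09,0,0.008,0.006,70],
    [-0.03,-0.043,-0.13,0,0.008,0.006,60],
    [-0.03,-0.043,-0.17,0,0.008,0.006,60],
    [-0.03,-0.043,-0.182,0,0.008,0.006,60],
    [-0.03,-0.043,-0.182,0,0.008,0.006,60],
    [0,-0.043,-0.182,0,0.008,0.006,60],
    [0.04,-0.043,-0.182,0,0.008,0.006,60],
    [0.08,-0.042,-0.182,0,0.008,0.006,60],
    [0.1,-0.042,-0.182,0,0.008,0.006,60],
    [0.106,-0.042,-0.182,0,0.008,0.006,60],
    [0.106,-0.042,-0.182,0,0.008,0.006,60],
    [0.106,-0.042,-0.182,0,0.008,0.006,10],
    [0.106,-0.042,-0.182,0,0.008,0.006,10],
    [0.106,-0.042,-0.182,0,0.008,0.006,10],
    [0.106,-0.042,-0.182,0,0.008,0.006,10],
    [0.106,-0.042,-0.182,0,0.008,0.006,10]
  ],
  "force": 25
}}

```text
time: 50.3
tool_pos: [0.629, -0.1915, 0.187]
tcp_rot: [-2.222, -0.008, 2.218]
wrist_force: [-3.2, 11.3, 3.4]
width: 0.316
```

```bash
python3 - <<'E'
from h import *
s,M=st()
d=lambda t:np.array([-.122*np.cos(t)+.041*np.sin(t),0,.122*np.sin(t)+.041*np.cos(t)])
h=np.array([.568,s['tool_pos'][1],.085]);off=s['tool_pos']-h-d(1.75);print('off',off)
off0=np.array([.446,-.1936,.1112])-np.array([.568,-.1936,.085])-d(0);print(off0)
for i in range(1,20):
    th=1.75*(1-i/19);print(round(th,2),np.round(M.T@(d(th)-d(1.75)),3).tolist())
E
```

```text
t 50.3 p [ 0.629  -0.1915  0.187 ] rv [-2.222 -0.008  2.218] w 0.316 q [-0.336  0.261  1.691  0.006  1.19   1.23 ] F [-3.2 11.3  3.4]
axes x [ 0.002  0.005 -1.   ] y [ 0.002 -1.    -0.005] z [-1.    -0.002 -0.002]
off [-0.0011054   0.         -0.01073447]
[ 5.55111512e-17  0.00000000e+00 -1.48000000e-02]
1.66 [-0.005, -0.0, 0.011]
1.57 [-0.01, -0.0, 0.022]
1.47 [-0.013, -0.0, 0.033]
1.38 [-0.015, -0.0, 0.045]
1.29 [-0.016, -0.0, 0.057]
1.2 [-0.016, -0.0, 0.068]
1.11 [-0.015, -0.0, 0.08]
1.01 [-0.013, -0.0, 0.092]
0.92 [-0.009, -0.0, 0.103]
0.83 [-0.005, -0.0, 0.114]
0.74 [0.0, -0.0, 0.125]
0.64 [0.006, -0.0, 0.135]
0.55 [0.014, -0.0, 0.144]
0.46 [0.022, -0.0, 0.153]
0.37 [0.03, -0.0, 0.161]
0.28 [0.04, -0.0, 0.168]
0.18 [0.05, -0.0, 0.175]
0.09 [0.06, 0.0, 0.18]
0.0 [0.071, 0.0, 0.184]
```

Call:
{"method": "jog_arm", "body": {
  "rows": [
    [-0.005,0,0.011,0,0,0,10],
    [-0.01,0,0.022,0,0,0,10],
    [-0.013,0,0.033,0,0,0,10],
    [-0.015,0,0.045,0,0,0,10],
    [-0.016,0,0.057,0,0,0,10],
    [-0.016,0,0.068,0,0,0,10],
    [-0.015,0,0.08,0,0,0,10],
    [-0.013,0,0.092,0,0,0,10],
    [-0.009,0,0.103,0,0,0,10],
    [-0.005,0,0.114,0,0,0,10],
    [0,0,0.125,0,0,0,10],
    [0.006,0,0.135,0,0,0,10],
    [0.014,0,0.144,0,0,0,10],
    [0.022,0,0.153,0,0,0,10],
    [0.03,0,0.161,0,0,0,10],
    [0.04,0,0.168,0,0,0,10],
    [0.05,0,0.175,0,0,0,10],
    [0.06,0,0.18,0,0,0,10],
    [0.068,0,0.183,0,0,0,10],
    [0.071,0,0.184,0,0,0,10]
  ]
}}

```text
time: 52.3
tool_pos: [0.4444, -0.1933, 0.1152]
tcp_rot: [2.223, 0.004, -2.219]
wrist_force: [-4.2, -7.0, 16.7]
width: 0.308
```

Call:
{"method": "jog_arm", "body": {
  "rows": [
    [0.001,0,0,0,0,0,10],
    [0.001,0,0,0,0,0,50],
    [0.001,0,0,0,0,0,60],
    [0.001,0,0,0,0,0,60],
    [-0.03,0,0,0,0,0,60],
    [-0.07,0,0,0,0,0,60],
    [-0.11,0,0,0,0,0,80],
    [-0.15,0,0,0,0,0,100],
    [-0.18,0,0,0,0,0,100],
    [-0.18,0,0,0,0,0,100],
    [-0.18,0,0,0,0,0,100]
  ]
}}

```text
time: 53.4
tool_pos: [0.4443, -0.1935, 0.2955]
tcp_rot: [2.224, 0.004, -2.218]
wrist_force: [-0.5, 0.6, 0.4]
width: 1.001
```

```bash
python3 - <<'E'
from h import *
st();a,W=snap('wrist','w25');snap('side','side25');t,P=snap('top','top25')
m=np.zeros(a.shape[:2],bool);m[120:240,250:380]=a[120:240,250:380].sum(2)<150
for k in blobs(m,80):print('knob',k,np.round(onz(W,*k[1],.126),4))
for x in np.arange(.60,.32,-.01):
    print(round(x,2),''.join('%x'%(int(a[tuple(np.round(proj(W,[x,y,.091])).astype(int)[::-1])].mean())//16) for y in np.arange(-.08,-.31,-.006)))
# bystanders & scoop: compare first/last images
d=lambda n,m,y0,y1,x0,x1:np.abs(cv2.imread(f'pics/{n}.png').astype(int)-cv2.imread(f'pics/{m}.png'))[y0:y1,x0:x1].mean()
print('tin',d('side7','side25',155,190,370,392),'spanner',d('side7','side25',205,225,360,402),'arbor(side)',d('side7','side25',170,200,310,325),'scoop flat px',blobs((cv2.imread('pics/side25.png')[190:245,275:355].min(2)>190),8))
E
```

```text
t 53.4 p [ 0.4443 -0.1935  0.2955] rv [ 2.224  0.004 -2.218] w 1.001 q [-0.464 -0.139  1.913  0.003  1.366  1.104] F [-0.5  0.6  0.4]
axes x [ 0.003  0.001 -1.   ] y [ 0.002 -1.    -0.001] z [-1.    -0.002 -0.003]
knob (np.int32(296), [314.7, 180.5], [303, 168, 24, 23]) [ 0.4475 -0.1933  0.126 ]
0.6 ac9a999aaaabbcbbacc9aaaaaab99aabaaaabba
0.59 baaa99a99b9aabaabbbcaaaaaba9a99aaaaabaa
0.58 9aaaaaabaa88aaaaabbbcbbaba9988bbaa99aaa
0.57 bbb9aaafeefff69bcbcaabbb7dddbaaa8799aaa
0.56 bbbbeeeeeee9999998eeeeeeeeeeeeeeeebaaaa
0.55 bbdbeeeeee999999999afeeeeeeeeeeeeea9a98
0.54 bccbeeeee9999999a99aaaaaeeeeeeeeee7a689
0.53 acbbeeee9a999a99999a9aaaaaaaeeeeee9999a
0.52 abbbeeee999a999999a9aa99aaaaaa9eee8a98a
0.51 ca9addee9999999999999999999999aeee89899
0.5 baaaeed899999999999999999999999eeeaa999
0.49 abaaee99999999999999999a9999999eeea9899
0.48 babbee99999999999999999999999999ee999a9
0.47 bbbbe999999999999999999999999998dd68899
0.46 aaaa999aeee99999999989999999dddddda89ac
0.45 bbbc999eeeeedddd9233358989dddddddd57788
0.44 abba99eedeeedeede22222888ddddddddda89a9
0.43 aaa79eeeedeeedeee3223489ddddddddddca988
0.42 9a66aeeeeeeeeeeeeee9999ededddeeddea9988
0.41 566666666557a9a88884999998bcccbb98aa898
0.4 ab9566566655656689838988999ba9ab9899889
0.39 85aaaa75665656666888889899989a9aa9ba888
0.38 555659bab7666766aa999898889988abaab8888
0.37 55555566abba876aaa899998899899aa9989a99
0.36 55666666669aabcefe8988889889a9aa9999889
0.35 77766696998688df68888887898baaa8a988888
0.34 7766668799999989fd998888888789a88998889
0.33 555658948588888878989998544445555555550
tin 12.896969696969697 spanner 17.07420634920635 arbor(side) 3.248148148148148 scoop flat px [(np.int32(8), [17.5, 13.0], [16, 12, 4, 3]), (np.int32(207), [36.5, 28.9], [24, 22, 26, 15])]
```

```bash
python3 - <<'E'
from h import *
W=wcam();b=cv2.imread('pics/w25.png');a=cv2.imread('pics/w1.png')
s=dict(tool_pos=np.array([.4399,-.1904,.3004]),tcp_rot=np.array(R.from_matrix(np.array([[-.001,.001,-1],[.002,-1,-.001],[-1,-.002,.001]])).as_rotvec()))
W1=wcam(s)
for n,i,w in(('first',a,W1),('last',b,W)):
    pts=[];tin=[]
    for x in np.arange(.27,.41,.002):
        for y in np.arange(-.30,.01,.002):
            q=np.round(proj(w,[x,y,.008])).astype(int);c=i[q[1],q[0]].astype(int)
            if c.min()>180:pts.append((x,y))
    pts=np.array(pts);m=np.zeros((80,170),np.uint8)
    for x,y in pts:m[int((x-.27)/.002+.5),int((y+.3)/.002+.5)]=1
    for k in blobs(cv2.morphologyEx(m,cv2.MORPH_CLOSE,np.ones((3,3))),40):print(n,k[0],'c',round(k[1][1]*.002+.27,4),round(k[1][0]*.002-.3,4),'bb y',round(k[2][0]*.002-.3,3),round((k[2][0]+k[2][2])*.002-.3,3),'x',round(k[2][1]*.002+.27,3),round((k[2][1]+k[2][3])*.002+.27,3))
    hs=cv2.cvtColor(i,cv2.COLOR_BGR2HSV);mm=np.zeros(i.shape[:2],np.uint8);mm[80:200,410:520]=((hs[...,1]>110)&(hs[...,0]<18))[80:200,410:520];k=max(blobs(mm,50));print(n,'tin',np.round(onz(w,*k[1],.06),4))
E
```

```text
first 240 c 0.276 -0.1476 bb y -0.242 -0.05 x 0.27 0.286
first 48 c 0.281 -0.277 bb y -0.3 -0.25 x 0.28 0.284
first 170 c 0.3126 -0.169 bb y -0.188 -0.15 x 0.296 0.328
first 233 c 0.3836 -0.0336 bb y -0.054 -0.008 x 0.368 0.406
first 258 c 0.4026 -0.2588 bb y -0.3 -0.214 x 0.39 0.41
first 361 c 0.4018 -0.1352 bb y -0.19 -0.082 x 0.396 0.41
first tin [ 0.4925 -0.3562  0.06  ]
last 185 c 0.2792 -0.2048 bb y -0.3 -0.124 x 0.27 0.286
last 176 c 0.3116 -0.168 bb y -0.186 -0.15 x 0.294 0.326
last 239 c 0.3816 -0.033 bb y -0.052 -0.008 x 0.366 0.408
last 299 c 0.4014 -0.2594 bb y -0.3 -0.216 x 0.39 0.41
last 399 c 0.4006 -0.1346 bb y -0.19 -0.082 x 0.39 0.41
last tin [ 0.4913 -0.3542  0.06  ]
```

```bash
python3 -c "
from workcell import finish_job
print(finish_job())"
```

```text
the job is handed in; nothing more can be done
None
```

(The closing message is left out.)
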